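# Weigh the test bars on the beam balance and shut their case

### The job

Weigh the set of test bars: take every bar out of the wooden case and drop it end-down into a pocket of the carrier on the table, then lift the loaded carrier by its handle onto the middle of the balance's pan, and then slide the counterpoise and let go of it so that the beam rests level. Also slide the cover fully shut over the emptied case, and leave the other things on the table where they are.

Things in the scene. Friction and masses are not known exactly. Their poses are not given: they have to be found in the camera images.
- bar1: plain round aluminium bar, 22 mm diameter, 110 mm long, about 0.12 kg, standing upright in a cell of the wooden case at the start (3 or 4 bars are present; an absent one reads None); origin at the centre of its lower end, z along the bar
- bar2: plain round aluminium bar, 22 mm diameter, 110 mm long, about 0.12 kg, standing upright in a cell of the wooden case at the start (3 or 4 bars are present; an absent one reads None); origin at the centre of its lower end, z along the bar
- bar3: plain round aluminium bar, 22 mm diameter, 110 mm long, about 0.12 kg, standing upright in a cell of the wooden case at the start (3 or 4 bars are present; an absent one reads None); origin at the centre of its lower end, z along the bar
- bar4: plain round aluminium bar, 22 mm diameter, 110 mm long, about 0.12 kg, standing upright in a cell of the wooden case at the start (3 or 4 bars are present; an absent one reads None); origin at the centre of its lower end, z along the bar
- case: wooden case fixed to the table, 170 (x) x 260 (y) x 45 mm high, origin at the centre of its underside. Its front half (own x -0.079 to 0) has a row of four open cells along y, cell centres at x -0.04, y -0.094, -0.031, 0.031, 0.094, cell floor at z 0.008; cell walls reach at most z 0.045. Its back half is solid, and the cover lies on it when open
- cover (a joint): flat wooden cover 84 (x) x 246 (y) x 7 mm that slides on top of the case along the case's x: 0 = shut over all four cells (end stop), 0.084 = fully open; it starts open; sliding friction about 1.5 N. It stays where left; a bar still in a cell blocks it
- cover_grip (a point): middle of the cover's upright wooden rib handle (12 mm thick along the case's x, 60 mm long along its y, standing from 15 mm below to 13 mm above this point); axes parallel to the case's
- carrier: grey loose carrier, about 0.3 kg empty, base plate 110 (x) x 94 (y) x 8 mm, origin centre of its underside, z up. Four square upright pockets, 28 mm inside, 34 mm outside, centres at own x +-0.038, y +-0.030; pocket floor at z 0.008, pocket mouth at z 0.058. A bar standing in a pocket reaches z 0.118. It stands on the table at first
- carrier_handle (a point): grip point of the carrier's steel central handle, 122 mm above its underside: a block 40 mm long (carrier x), 14 mm thick (carrier y), from 17 mm below to 13 mm above this point, on a 12 mm post; take it from above across its thickness
- balance: grey beam balance fixed to the table, base 130 (x) x 370 (y) x 22 mm, origin under the beam's pivot (pivot 85 mm high), the beam along its y: pan at +y, counterpoise at -y. Its cheeks beside the pivot reach 100 mm high
- pan_mid (a point): centre of the top face of the flat steel pan, 150 x 150 mm, 100 mm from the pivot on the balance's +y side, 111 mm above the table when the beam is level; a parallel linkage keeps the pan horizontal, so the place of the load on the pan does not alter the balance
- beam (a joint): tilt of the beam in rad: 0 = level (pointer at the -y tip in line with the two white marks), positive = pan side down, negative = counterpoise side down, stops at -0.1 and 0.1. Slightly self-levelling: near balance, 10 mm of counterpoise travel alters the tilt by about 0.04; farther off it rests on a stop. It takes about 1 s to settle after the counterpoise is let go
- poise (a joint): travel in m of the brass counterpoise (0.6 kg) along the beam away from the pivot (towards the balance's -y): 0 to 0.155; starts near 0, where the empty beam is level; each 0.1 kg on the pan needs about 0.0167 m; friction about 2 N, it stays where it is left
- poise_grip (a point): grip point on the counterpoise's upright fin: 12 mm thick along the beam, 40 mm wide across it, from 22 mm below to 14 mm above this point, above a 34 mm long (along the beam), 50 mm wide brass body; the fin can be pinched from above across its thickness; while it is held the beam cannot swing freely. y axis along the beam towards the pan
- ring_gauge: steel ring gauge, 72 mm across, 22 mm high, lying flat; bystander; origin centre of underside
- plug: steel plug gauge, 40 mm across, 75 mm high, standing; bystander; origin centre of underside
- oil: small amber jar, 44 mm across, 90 mm high; bystander; origin centre of underside
- vblock: dark steel block 60 x 90 x 45 mm; bystander; origin centre of underside
There are look-alikes about, which are no part of the job. What is shaped like the bar2 but black or purple is not meant. What is shaped like the bar3 but black or blue is not meant.

How it is judged:
By the outcome, as a careful person would: the job done as asked, in the order asked, and still so for the second after the job is handed in, with the robot touching nothing.
Of bar1, bar2, bar3, bar4 only 3 to 4 are there at a start; the rules pass over those that are not, and their reading is None.
At some moment in a run one of carrier may be knocked a few centimetres aside while the robot is not near it.
It also fails if it takes over 200 s, if anything falls off the work surface, if the arm or the gripper's body presses on something with over 40 N, if the wrist force passes 120 N, or if a joint passes its speed limit or range.

### The arm

A 7-joint arm with a two-finger parallel gripper is mounted at the origin on the work surface. World frame = base frame: x ahead of the robot, y to its left, z up, the work surface at z = 0. Lengths are in m, angles in rad, forces in N, time in s.
With the tool pointing down it reaches from about 0.4 to 0.875 m from the base axis. Payload 19.3 kg.
Tool frame: the origin (TCP) lies at the very end of the fingers, on their centre line; the grasp point (between the pads) lies 19 mm behind it; z points along the fingers, y is the line along which they close (so a half turn about z gives the same grasp; the last joint's range is limited). The gripper opens to 85 mm and grips with 20 to 120 N. Pads are 22 mm wide; open, the fingers measure 114 mm over their backs; the gripper's body (76 mm by 85 mm) begins 54 mm behind the grasp point. The pads swing forward as they close: fully open they stand 13 mm farther back than shut.
Start: joints at [-1.34, 0.521, -0.036, 1.599, 0.021, 1.021, -0.113], TCP at [0.185, 0.597, 0.231] pointing down, gripper open.
Joint ranges: [-2.91, 2.91], [-0.3, 2.13], [-1.5, 1.42], [0.17, 2.43], [-1.26, 4.41], [0.16, 1.93], [-2.52, 2.52]. Speed limits (rad/s): [1.89, 1.89, 2.39, 2.39, 3.01, 3.01, 3.01].

### API

Orientations are given as [roll, pitch, yaw] about the fixed x, y, z axes, in that order (R = Rz(yaw) Ry(pitch) Rx(roll)).
In Python, from workcell import bot gives the robot as it stands. The module is installed in compiled form; this text tells all that it offers.
- The arm moves only by the tool apply_moves, never from a script. Its arguments are lists of equal length, an entry for each row: "claw": the finger opening in m, from 0 to 0.0854; "xyz": the shift along the tool's x, y, z in m, a list of three; "twist": the turn, a rotation vector about the tool's x, y, z in rad, a list of three. A call has 1 to 20 rows; each row shifts and turns the commanded pose from where the row before left it, along the tool's axes as they then stand; what a row does not reach is not made up. A row lasts 1/10 s, in which the tool goes at most 50 mm and 8.59 degrees, less where a joint would pass 70% of its speed; a pose out of reach is approached as far as the arm can. A call with a gripper value outside its range is refused whole. The fingers move at their own pace and stop on an object; "force" is the grip in N (left out, the last holds). Time passes only in rows, so rows that do not move let the fingers close. It gives the time, the measured TCP pose, the force, the opening and the grip force at its end, in the units of the state.
- bot.observe(): the state, without advancing time (a new reading comes with each control period).
- bot.grab_frame(name): name is "side" or "top"; returns a dict with "img" (480x640x3 uint8, red, green, blue), "vfov" (degrees; the focal length in pixels is half the picture's height over the tangent of half this angle, whatever the lens; pixels are square), "cx", "cy" (the principal point, pixels), "view" (4x4, takes a point from world to camera coordinates). Camera axes: x right, y up, looking along -z (the intrinsics and any distortion apply to the point x, -y, -z); pixel columns grow to the right and rows downward; lengths in m; the calibration is good to about 2 mm. A picture is of the moment at which its call begins. There is no depth.
- bot.job_done(): hands the job in; it is judged then, once.
Trained networks look in the newest picture that a camera, given by its name, has taken for a name from the list of things; names that differ only in an ending like _2 or _b are one class to them, and where a whole thing is asked for, a point or a joint stands for the part that bears it (a point fixed in the world has none). Each returns a list of dicts, best first, with "score" (0 to 1); they miss things now and then, are a little off and sometimes report something else, mostly with a low value. They report only what shows in the picture. A call takes as long as a camera call. They do not tell look-alikes from the thing itself.
- bot.find_in(camera, query): "position" ([x, y, z] in m, in world coordinates, good to about 4 mm: the middle of the surface that is visible of it).
The state is a dict: "clock": time; "qpos": joint angles; "qd": joint speeds; "joint_efforts": joint torques, N m; "position": TCP position; "tool_rot": TCP orientation; "force": force on the tool from outside, world axes, zero at the start; "moment": the same for the moment, N m; "grip_width": finger opening in m; "finger_force": force on a finger pad.
Only numpy, scipy, OpenCV 4.12 (cv2) and the standard library are available. Lean on these libraries where they do the work, as an engineer would, in place of code of your own. Each camera call takes 0.05 s, during which the arm holds its last target. There are 200 camera calls.

## Working session

There is one attempt and no reset: what is moved stays moved. The work goes in short steps, Python scripts to look and compute and a tool call to move; the robot and the scene stay as the last step left them, time stands still between calls to the robot, and variables do not carry over. Pictures are saved under pics/ and viewed, at most 14 in all, crops included, and the job is handed in when it is done.

Besides the shell and the picture viewer there is one more tool, called after "Request:" by a JSON object that holds its "name" and its "arguments", one argument or row to a line. apply_moves: Moves the arm, as the interface text tells. Its arguments: {"type":"object","properties":{"claw":{"type":"array"},"xyz":{"type":"array"},"twist":{"type":"array"},"force":{"type":"number"}},"required":["claw","xyz","twist"]}

```bash
mkdir -p pics
cat > h.py <<'E'
import numpy as np, cv2
from workcell import bot
def cam(n):
    f=bot.grab_frame(n); f['f']=240/np.tan(np.radians(f['vfov'])/2); f['view']=np.array(f['view']); return f
def proj(f,p):
    c=f['view']@np.r_[p,1]; return np.array([f['cx']+f['f']*c[0]/-c[2], f['cy']-f['f']*c[1]/-c[2]])
def unproj(f,uv,z):
    d=np.array([(uv[0]-f['cx'])/f['f'],-(uv[1]-f['cy'])/f['f'],-1.]); R=f['view'][:3,:3]; t=f['view'][:3,3]
    o=-R.T@t; d=R.T@d; return o+d*(z-o[2])/d[2]
def save(f,n): cv2.imwrite('pics/'+n,f['img'][:,:,::-1])
E
python3 - <<'E'
from h import *
s=bot.observe(); print({k:np.round(v,3) for k,v in s.items()})
for n in ['top','side']:
    f=cam(n); save(f,n+'0.png'); print(n,[k for k in f],f['vfov'],f['cx'],f['cy'],np.round(np.linalg.inv(f['view']),3).tolist())
    for q in ['bar1','case','cover_grip','carrier','carrier_handle','balance','pan_mid','poise_grip','ring_gauge','plug','oil','vblock']:
        print(q,[(np.round(d['position'],3).tolist(),round(d['score'],2),proj(f,d['position']).round().tolist()) for d in bot.find_in(n,q)][:9])
E
```

```text
{'clock': np.float64(0.0), 'qpos': array([-1.34 ,  0.522, -0.036,  1.6  ,  0.021,  1.021, -0.113]), 'qd': array([-0.001, -0.002,  0.   ,  0.   , -0.   ,  0.001,  0.001]), 'joint_efforts': array([-0.0000e+00, -9.2707e+01,  1.9800e+00, -3.6995e+01,  1.8000e-02,
        8.0000e-03, -0.0000e+00]), 'position': array([0.185, 0.597, 0.231]), 'tool_rot': array([-3.14 ,  0.   ,  2.841]), 'force': array([-0.195,  0.084,  0.3  ]), 'moment': array([-0.008, -0.055, -0.053]), 'finger_force': np.float64(0.0), 'grip_width': np.float64(0.085)}
top ['img', 'vfov', 'cx', 'cy', 'view', 'f'] 45.30127327720408 321.3096495565428 241.5634416356061 [[0.017, 0.999, -0.04, 0.407], [-1.0, 0.016, -0.005, -0.073], [-0.004, 0.04, 0.999, 1.347], [0.0, 0.0, 0.0, 1.0]]
bar1 [([0.266, -0.387, 0.092], 0.75, [467.0, 332.0]), ([0.414, -0.355, 0.104], 0.67, [454.0, 263.0]), ([0.335, -0.204, 0.108], 0.59, [384.0, 299.0]), ([0.606, -0.297, 0.095], 0.58, [427.0, 175.0]), ([0.419, -0.299, 0.113], 0.51, [429.0, 261.0]), ([0.397, -0.082, 0.108], 0.48, [327.0, 269.0])]
case []
cover_grip [([0.508, -0.277, 0.051], 0.63, [415.0, 2
[... 1315 characters left out ...]
rip [([0.502, -0.305, 0.053], 0.67, [402.0, 286.0]), ([0.415, -0.252, 0.07], 0.54, [354.0, 285.0]), ([0.613, 0.116, 0.034], 0.31, [312.0, 201.0])]
carrier [([0.413, 0.04, 0.045], 0.56, [270.0, 236.0])]
carrier_handle [([0.417, 0.042, 0.04], 0.61, [270.0, 237.0])]
balance [([0.613, 0.113, 0.031], 0.59, [313.0, 202.0])]
pan_mid [([0.633, 0.254, 0.111], 0.86, [286.0, 157.0])]
poise_grip [([0.614, 0.111, 0.099], 0.78, [314.0, 180.0])]
ring_gauge [([0.648, -0.215, 0.02], 0.57, [414.0, 254.0])]
plug [([0.364, 0.276, 0.032], 0.59, [202.0, 210.0])]
oil [([0.414, 0.041, 0.046], 0.74, [269.0, 235.0]), ([0.503, -0.504, 0.075], 0.57, [486.0, 329.0])]
vblock [([0.492, 0.38, 0.033], 0.96, [223.0, 181.0])]
```

View pics/top0.png

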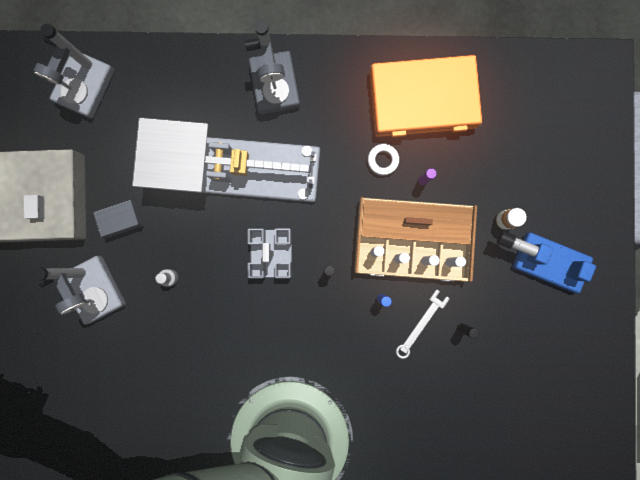

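View pics/side0.png

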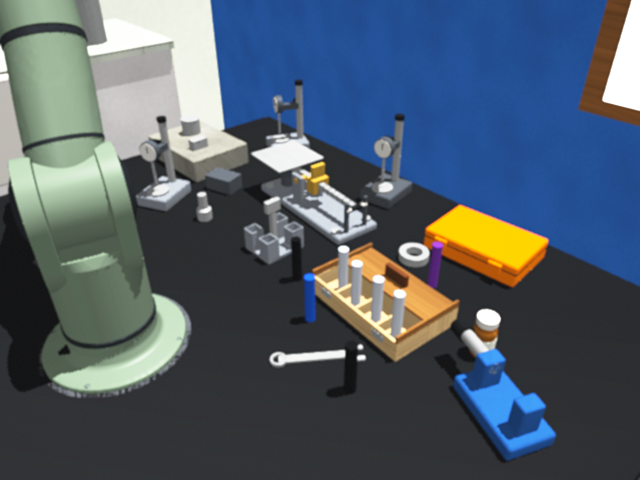

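The four silver bars stand in the case (top pixels about (378,252), (404,259), (433,261), (460,263)). The look-alikes are black at (330,271) and (471,332), blue at (386,302) and purple at (431,174), all outside the case, so none of them is meant. Carrier is at (270,254), pan at (170,155), poise at (240,161). Now one close crop.

Run:
```python
from h import *
f=cam('top'); save(f,'t1.png')
im=f['img'][:,:,::-1]
a=cv2.resize(im[190:290,350:490],None,fx=5,fy=5,interpolation=cv2.INTER_CUBIC)[:290]
a=cv2.resize(im[195:285,350:482],None,fx=6,fy=6,interpolation=cv2.INTER_CUBIC); cv2.imwrite('pics/caseA.png',a)
b=cv2.resize(im[115:290,130:325],None,fx=3.4,fy=3.4,interpolation=cv2.INTER_CUBIC); cv2.imwrite('pics/balB.png',b)
```

```text
(no output)
```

View pics/caseA.png

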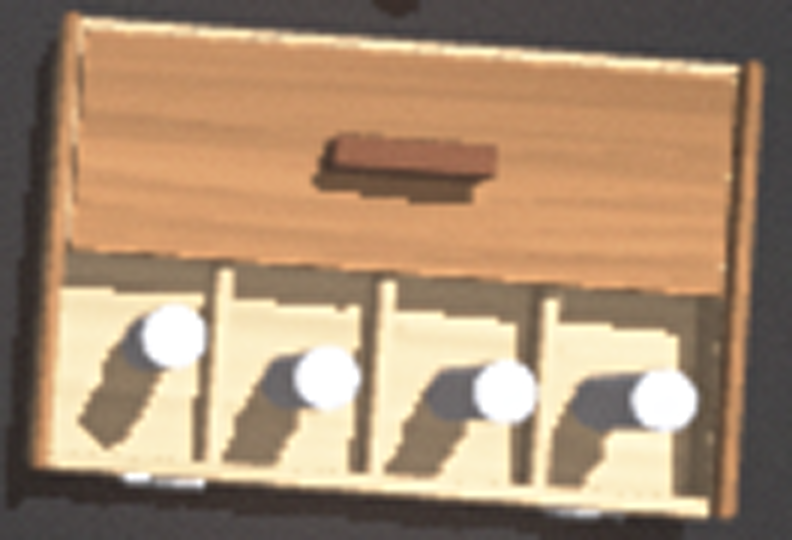

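View pics/balB.png

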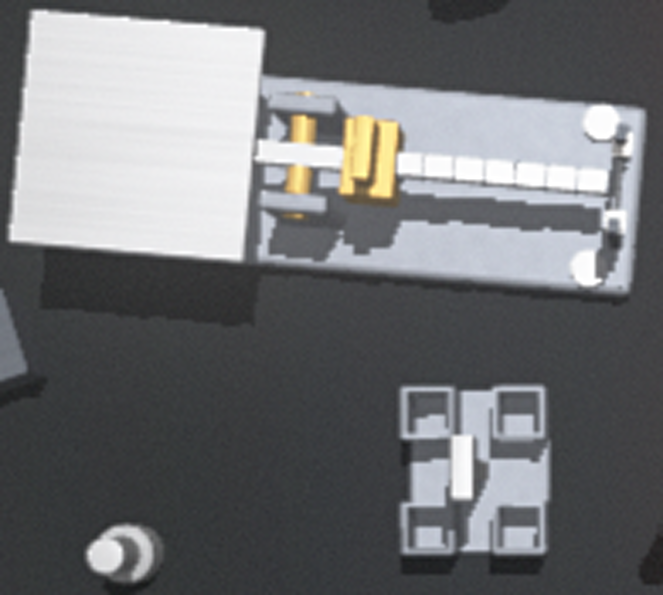

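The crop confirms four silver bars standing in the four cells, with cover open. In the other crop the carrier's axes run nearly parallel to the world's, with its handle long in x. Now the precise measurements.

```bash
cat >> h.py <<'E'
from scipy.optimize import minimize
from scipy.ndimage import map_coordinates, gaussian_filter
def rz(a): return np.array([[np.cos(a),-np.sin(a)],[np.sin(a),np.cos(a)]])
def projN(f,P):
    c=np.c_[P,np.ones(len(P))]@f['view'].T; return np.c_[f['cx']+f['f']*c[:,0]/-c[:,2], f['cy']-f['f']*c[:,1]/-c[:,2]]
def rim():
    s=np.linspace(-1,1,25); o=np.ones(25); sq=np.r_[np.c_[s,o],np.c_[s,-o],np.c_[o,s],np.c_[-o,s]]
    C=[(a,b) for a in(-.038,.038) for b in(-.03,.03)]
    L=[]
    for h,w in((.0155,1),(.0125,-.5),(.0185,-.5)):
        L.append((np.vstack([sq*h+c for c in C]),w))
    return L
def carrier(f,x0,z=0.058,span=.035):
    g=gaussian_filter(f['img'].astype(float).mean(2),.5); L=rim()
    def cost(p):
        s=0
        for P,w in L:
            Q=np.c_[P@rz(p[2]).T+p[:2],np.full(len(P),z)]; uv=projN(f,Q)
            s+=w*np.minimum(map_coordinates(g,[uv[:,1],uv[:,0]],order=1),190).mean()
        return -s
    best=min(((cost(p),tuple(p)) for p in [np.array([x0[0]+a,x0[1]+b,x0[2]+c]) for a in np.arange(-span,span,.003) for b in np.arange(-span,span,.003) for c in np.arange(-.3,.31,.1)]))
    r=minimize(cost,best[1],method='Nelder-Mead',options=dict(initial_simplex=[np.array(best[1])+d for d in ([0,0,0],[.002,0,0],[0,.002,0],[0,0,.05])]))
    return r.x,r.fun
def blob(f,uv,r,lo=235):
    u,v=map(int,uv); w=f['img'][v-r:v+r+1,u-r:u+r+1].min(2)>=lo
    n,l,st,ce=cv2.connectedComponentsWithStats(w.astype(np.uint8)); k=1+np.argmax(st[1:,4]); return ce[k]+[u-r,v-r],st[k]
E
python3 - <<'E'
from h import *
f=cam('top')
for uv in [(379,251),(404,258),(434,260),(460.5,261.5)]:
    c,st=blob(f,uv,9,215); print('bar',c.round(1),st,unproj(f,c,.118).round(4))
print('carrier',carrier(f,(.43,.045,0)))
k=lambda L,o,s,z:[unproj(f,np.array(p)/s+o,z).round(3).tolist() for p in L]
print('case front/back corners',k([(35,468),(735,515),(760,65),(68,12)],(350,195),6,.048))
print('dividers',k([(218,365),(375,375),(540,390)],(350,195),6,.045))
print('rib top',k([(333,135),(497,145),(497,178),(333,165)],(350,195),6,.066+0.0))
print('pan',k([(32,10),(265,30),(247,262),(10,240)],(130,115),3.4,.111))
print('fin',k([(347,117),(374,119),(371,180),(355,180)],(130,115),3.4,.115))
print('handle top',k([(453,436),(473,436),(471,499),(451,499)],(130,115),3.4,.135))
print('basecorners',k([(645,108),(628,296)],(130,115),3.4,.022))
E
```

```text
bar [378.7 250.6] [ 4  4 10 11 87] [ 0.4385 -0.1905  0.118 ]
bar [404.3 257.4] [ 4  3 11 12 89] [ 0.4248 -0.2455  0.118 ]
bar [433.7 259.8] [ 4  4 10 11 82] [ 0.4208 -0.3081  0.118 ]
bar [460.4 261.2] [ 5  4 10 12 82] [ 0.4187 -0.3651  0.118 ]
carrier (array([0.43095626, 0.0500141 , 0.01883982]), np.float64(-40.29946733443138))
case front/back corners [[0.389, -0.146, 0.048], [0.376, -0.409, 0.048], [0.545, -0.418, 0.048], [0.561, -0.156, 0.048]]
dividers [[0.429, -0.215, 0.045], [0.426, -0.274, 0.045], [0.421, -0.336, 0.045]]
rib top [[0.515, -0.254, 0.066], [0.512, -0.315, 0.066], [0.5, -0.315, 0.066], [0.503, -0.255, 0.066]]
pan [[0.718, 0.332, 0.111], [0.708, 0.182, 0.111], [0.559, 0.19, 0.111], [0.57, 0.341, 0.111]]
fin [[0.652, 0.128, 0.115], [0.651, 0.111, 0.115], [0.612, 0.112, 0.115], [0.612, 0.122, 0.115]]
handle top [[0.45, 0.055, 0.135], [0.45, 0.042, 0.135], [0.411, 0.043, 0.135], [0.41, 0.055, 0.135]]
basecorners [[0.68, -0.06, 0.022], [0.551, -0.051, 0.022]]
```

Request:
{"name": "apply_moves", "arguments": {
  "claw": [0.05, 0.05, 0.05, 0.05, 0.05, 0.05, 0.05, 0.05, 0.05, 0.05, 0.05, 0.05, 0.05, 0.05, 0.05, 0.05, 0.05, 0.05, 0.05, 0.05],
  "xyz": [
    [-0.0237, -0.0318, -0.0035],
    [-0.0237, -0.0318, -0.0035],
    [-0.0237, -0.0318, -0.0035],
    [-0.0237, -0.0318, -0.0035],
    [-0.0237, -0.0318, -0.0035],
    [-0.0237, -0.0318, -0.0035],
    [-0.0237, -0.0318, -0.0035],
    [-0.0237, -0.0318, -0.0035],
    [-0.0237, -0.0318, -0.0035],
    [-0.0237, -0.0318, -0.0035],
    [-0.0237, -0.0318, -0.0035],
    [-0.0237, -0.0318, -0.0035],
    [-0.0237, -0.0318, -0.0035],
    [-0.0237, -0.0318, -0.0035],
    [-0.0237, -0.0318, -0.0035],
    [-0.0237, -0.0318, -0.0035],
    [-0.0237, -0.0318, -0.0035],
    [-0.0237, -0.0318, -0.0035],
    [-0.0237, -0.0318, -0.0035],
    [-0.0237, -0.0318, -0.0035]
  ],
  "twist": [
    [0, 0, 0],
    [0, 0, 0],
    [0, 0, 0],
    [0, 0, 0],
    [0, 0, 0],
    [0, 0, 0],
    [0, 0, 0],
    [0, 0, 0],
    [0, 0, 0],
    [0, 0, 0],
    [0, 0, 0],
    [0, 0, 0],
    [0, 0, 0],
    [0, 0, 0],
    [0, 0, 0],
    [0, 0, 0],
    [0, 0, 0],
    [0, 0, 0],
    [0, 0, 0],
    [0, 0, 0]
  ]
}}

```text
clock: 3.4
position: [0.4498, -0.1526, 0.3017]
tool_rot: [3.141, 0.001, 2.841]
force: [-0.1, 1.0, -0.1]
grip_width: 0.0498
finger_force: 0.0
```

Request:
{"name": "apply_moves", "arguments": {
  "claw": [0.044, 0.044, 0.044, 0.044, 0.044, 0.044, 0.044, 0.044, 0.044, 0.044, 0.044, 0.044, 0.044, 0.044, 0.044, 0.044, 0.044, 0.044, 0.044, 0.044],
  "xyz": [
    [0, 0, 0],
    [0, 0, 0],
    [0, 0, 0],
    [0, 0, 0],
    [0, 0, 0],
    [0, 0, 0],
    [0, 0, 0],
    [0, 0, 0],
    [0, 0, 0],
    [0, 0, 0],
    [0, 0, 0],
    [0, 0, 0],
    [0, 0, 0],
    [0, 0, 0],
    [0, 0, 0],
    [0, 0, 0],
    [0, 0, 0],
    [0, 0, 0],
    [0, 0, 0],
    [0, 0, 0]
  ],
  "twist": [
    [0, 0, 0.1446],
    [0, 0, 0.1446],
    [0, 0, 0.1446],
    [0, 0, 0.1446],
    [0, 0, 0.1446],
    [0, 0, 0.1446],
    [0, 0, 0.1446],
    [0, 0, 0.1446],
    [0, 0, 0.1446],
    [0, 0, 0.1446],
    [0, 0, 0.1446],
    [0, 0, 0.1446],
    [0, 0, 0.1446],
    [0, 0, 0.1446],
    [0, 0, 0.1446],
    [0, 0, 0.1446],
    [0, 0, 0.1446],
    [0, 0, 0.1446],
    [0, 0, 0.1446],
    [0, 0, 0.1446]
  ]
}}

```text
clock: 5.4
position: [0.4495, -0.1509, 0.3014]
tool_rot: [-3.141, -0.0, -0.057]
force: [1.2, 0.4, -0.0]
grip_width: 0.0443
finger_force: 0.0
```

Request:
{"name": "apply_moves", "arguments": {
  "claw": [0.044, 0.044, 0.044, 0.044, 0.044, 0.044, 0.044, 0.044, 0.044, 0.044, 0.044, 0.044, 0.0, 0.0, 0.0, 0.0, 0.0],
  "xyz": [
    [-0.0043, 0.02, 0.02],
    [-0.0044, 0.0201, 0.03],
    [0, 0, 0.03],
    [0, 0, 0.03],
    [0, 0, 0.03],
    [0, 0, 0.025],
    [0, 0, 0.02],
    [0, 0, 0.02],
    [0, 0, 0.01],
    [0, 0, 0.009],
    [0, 0, 0],
    [0, 0, 0],
    [0, 0, 0],
    [0, 0, 0],
    [0, 0, 0],
    [0, 0, 0],
    [0, 0, 0]
  ],
  "twist": [
    [0, 0, 0],
    [0, 0, 0],
    [0, 0, 0],
    [0, 0, 0],
    [0, 0, 0],
    [0, 0, 0],
    [0, 0, 0],
    [0, 0, 0],
    [0, 0, 0],
    [0, 0, 0],
    [0, 0, 0],
    [0, 0, 0],
    [0, 0, 0],
    [0, 0, 0],
    [0, 0, 0],
    [0, 0, 0],
    [0, 0, 0]
  ],
  "force": 40
}}

```text
clock: 7.1
position: [0.4392, -0.1905, 0.0779]
tool_rot: [-3.141, -0.001, -0.051]
force: [0.4, 1.7, 6.5]
grip_width: 0.0209
finger_force: 38.7
```

Request:
{"name": "apply_moves", "arguments": {
  "claw": [0, 0, 0, 0, 0, 0, 0, 0, 0, 0, 0, 0, 0, 0, 0, 0, 0, 0, 0],
  "xyz": [
    [0, 0, -0.03],
    [0, 0, -0.03],
    [0, 0, -0.03],
    [0, 0, -0.03],
    [0, 0, -0.03],
    [-0.0079, -0.0296, 0],
    [-0.0079, -0.0296, 0],
    [-0.0079, -0.0296, 0],
    [-0.0079, -0.0296, 0],
    [-0.0079, -0.0296, 0],
    [-0.0079, -0.0296, 0],
    [-0.0081, -0.0296, 0],
    [0, 0, 0],
    [0, 0, 0],
    [0, 0, 0.03],
    [0, 0, 0.03],
    [0, 0, 0.03],
    [0, 0, 0],
    [0, 0, 0]
  ],
  "twist": [
    [0, 0, 0],
    [0, 0, 0],
    [0, 0, 0],
    [0, 0, 0],
    [0, 0, 0],
    [0, 0, 0],
    [0, 0, 0],
    [0, 0, 0],
    [0, 0, 0],
    [0, 0, 0],
    [0, 0, 0],
    [0, 0, 0],
    [0, 0, -0.07],
    [0, 0, 0],
    [0, 0, 0],
    [0, 0, 0],
    [0, 0, 0],
    [0, 0, 0],
    [0, 0, 0]
  ]
}}

```text
clock: 9.0
position: [0.394, 0.0181, 0.138]
tool_rot: [3.141, 0.0, 0.015]
force: [-0.2, -0.6, -0.5]
grip_width: 0.0212
finger_force: 39.6
```

Run:
```python
from h import *
s=bot.observe(); print({k:np.round(s[k],4) for k in('qpos','position','tool_rot','force','grip_width')})
f=cam('side'); p=s['position']; im=f['img'][:,:,::-1].copy()
u0,v0=220,130; S=5.5
im=cv2.resize(im[v0:v0+109,u0-10:u0+135],None,fx=S,fy=S,interpolation=cv2.INTER_CUBIC)
T=lambda q:tuple(int(x) for x in (proj(f,q)-[u0-10,v0])*S+S/2)
c=np.array([.431,.050]);R=rz(.019)
for a in(-.038,.038):
  for b in(-.03,.03):
    q=[T(np.r_[c+R@np.array([a+i*.017,b+j*.017]),.058]) for i,j in((-1,-1),(1,-1),(1,1),(-1,1))]
    cv2.polylines(im,[np.array(q)],True,(0,0,255),1)
bz=p[2]-.0779+.008
for z in(bz,bz+.05):
  q=[T([p[0]-.0007+.011*np.cos(t),p[1]+.011*np.sin(t),z]) for t in np.linspace(0,6.28,30)]; cv2.polylines(im,[np.array(q)],True,(0,255,0),1)
cv2.imwrite('pics/hov.png',im)
f=cam('top'); print(carrier(f,(.43,.05,0)))
```

```text
{'qpos': array([-0.9129,  0.5099,  0.954 ,  2.2921, -0.703 ,  0.6626, -0.9907]), 'position': array([0.394 , 0.0181, 0.138 ]), 'tool_rot': array([3.1412e+00, 3.0000e-04, 1.5300e-02]), 'force': array([-0.181 , -0.6062, -0.4696]), 'grip_width': np.float64(0.0212)}
(array([0.43087575, 0.05001738, 0.01872453]), np.float64(-10.857768644720807))
```

View pics/hov.png

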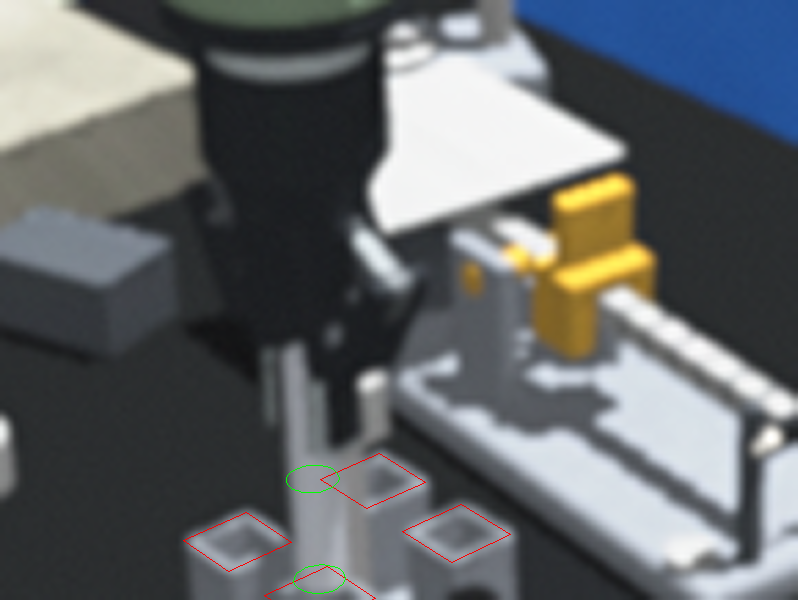

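The red model rims lie on the carrier's pockets (rims around (380,480), (460,533), (237,541)) and the green circles lie on the held bar (about (312,480)), so the two cameras agree with the arm. Descending.

Request:
{"name": "apply_moves", "arguments": {
  "claw": [0, 0, 0, 0, 0, 0, 0, 0, 0],
  "xyz": [
    [0, -0.001, 0.008],
    [0, 0, 0.01],
    [0, 0, 0.01],
    [0, 0, 0.01],
    [0, 0, 0.01],
    [0, 0, 0.006],
    [0, 0, 0.004],
    [0, 0, 0],
    [0, 0, 0]
  ],
  "twist": [
    [0, 0, 0],
    [0, 0, 0],
    [0, 0, 0],
    [0, 0, 0],
    [0, 0, 0],
    [0, 0, 0],
    [0, 0, 0],
    [0, 0, 0],
    [0, 0, 0]
  ]
}}

```text
clock: 10.0
position: [0.394, 0.0202, 0.0795]
tool_rot: [-3.142, -0.0, 0.019]
force: [0.7, -0.6, -1.2]
grip_width: 0.0209
finger_force: 39.6
```

Request:
{"name": "apply_moves", "arguments": {
  "claw": [0.038, 0.038, 0.038, 0.038, 0.038, 0.038, 0.038, 0.044, 0.044, 0.044, 0.044, 0.044, 0.044, 0.044, 0.044, 0.044, 0.044, 0.044, 0.044],
  "xyz": [
    [0, 0, 0],
    [0, 0, 0],
    [0, 0, 0],
    [0, 0, -0.03],
    [0, 0, -0.03],
    [0, 0, -0.03],
    [0, 0, -0.03],
    [0, 0, -0.03],
    [0.0029, 0.0296, 0],
    [0.0029, 0.0296, 0],
    [0.0029, 0.0296, 0],
    [0.0029, 0.0296, 0],
    [0.0029, 0.0296, 0],
    [0.0029, 0.0296, 0],
    [0.0029, 0.0296, 0],
    [0.0028, 0.0296, 0],
    [0.0028, 0.0295, 0],
    [0, 0, 0],
    [0, 0, 0]
  ],
  "twist": [
    [0, 0, 0],
    [0, 0, 0],
    [0, 0, 0],
    [0, 0, 0],
    [0, 0, 0],
    [0, 0, 0],
    [0, 0, 0],
    [0, 0, 0],
    [0, 0, 0],
    [0, 0, 0],
    [0, 0, 0],
    [0, 0, 0],
    [0, 0, 0],
    [0, 0, 0],
    [0, 0, 0],
    [0, 0, 0],
    [0, 0, 0],
    [0, 0, 0.069],
    [0, 0, 0]
  ]
}}

```text
clock: 11.9
position: [0.4243, -0.2464, 0.2292]
tool_rot: [3.141, 0.001, -0.054]
force: [-0.5, 0.4, -0.7]
grip_width: 0.0438
finger_force: 0.0
```

Run:
```python
from h import *
s=bot.observe(); print({k:np.round(s[k],4) for k in('qpos','position','tool_rot')})
f=cam('top'); print(carrier(f,(.43,.05,0)))
uv=proj(f,[.394,.02,.118]); c,st=blob(f,uv,9,205); print(st,unproj(f,c,.118))
```

```text
{'qpos': array([-0.3289,  0.4999,  1.0214,  1.9799, -0.5243,  0.9537, -0.6685]), 'position': array([ 0.4243, -0.2464,  0.2292]), 'tool_rot': array([ 3.1413e+00,  5.0000e-04, -5.3600e-02])}
(array([0.43095997, 0.05001409, 0.01883894]), np.float64(-38.946754646838855))
[ 5  6 11 10 85] [0.39344242 0.0197856  0.118     ]
```

Request:
{"name": "apply_moves", "arguments": {
  "claw": [0.044, 0.044, 0.044, 0.044, 0.044, 0.044, 0.044, 0.044, 0, 0, 0, 0, 0, 0, 0, 0, 0, 0],
  "xyz": [
    [0, 0, 0.03],
    [0, 0, 0.03],
    [0, 0, 0.03],
    [0, 0, 0.03],
    [0, 0, 0.02],
    [0, 0, 0.011],
    [0, 0, 0],
    [0, 0, 0],
    [0, 0, 0],
    [0, 0, 0],
    [0, 0, 0],
    [0, 0, 0],
    [0, 0, -0.03],
    [0, 0, -0.03],
    [0, 0, -0.03],
    [0, 0, -0.03],
    [0, 0, -0.03],
    [0, 0, 0]
  ],
  "twist": [
    [0, 0, 0],
    [0, 0, 0],
    [0, 0, 0],
    [0, 0, 0],
    [0, 0, 0],
    [0, 0, 0],
    [0, 0, 0],
    [0, 0, 0],
    [0, 0, 0],
    [0, 0, 0],
    [0, 0, 0],
    [0, 0, 0],
    [0, 0, 0],
    [0, 0, 0],
    [0, 0, 0],
    [0, 0, 0],
    [0, 0, 0],
    [0, 0, 0]
  ]
}}

```text
clock: 13.75
position: [0.4258, -0.2463, 0.2315]
tool_rot: [3.141, -0.005, -0.05]
force: [0.4, -0.1, -1.1]
grip_width: 0.0211
finger_force: 39.5
```

Request:
{"name": "apply_moves", "arguments": {
  "claw": [0, 0, 0, 0, 0, 0, 0, 0, 0, 0, 0, 0, 0, 0, 0, 0],
  "xyz": [
    [0.0035, -0.0298, 0],
    [0.0035, -0.0298, 0],
    [0.0035, -0.0298, 0],
    [0.0035, -0.0298, 0],
    [0.0035, -0.0298, 0],
    [0.0035, -0.0298, 0],
    [0.0034, -0.0298, 0],
    [0.0034, -0.0298, 0],
    [0.0034, -0.0297, 0],
    [0, 0, 0],
    [0, 0, 0.03],
    [0, 0, 0.03],
    [0, 0, 0.03],
    [0, 0, 0],
    [0, 0, 0],
    [0, 0, 0]
  ],
  "twist": [
    [0, 0, 0],
    [0, 0, 0],
    [0, 0, 0],
    [0, 0, 0],
    [0, 0, 0],
    [0, 0, 0],
    [0, 0, 0],
    [0, 0, 0],
    [0, 0, 0],
    [0, 0, -0.069],
    [0, 0, 0],
    [0, 0, 0],
    [0, 0, 0],
    [0, 0, 0],
    [0, 0, 0],
    [0, 0, 0]
  ]
}}

```text
clock: 15.35
position: [0.47, 0.0206, 0.1395]
tool_rot: [-3.141, -0.001, 0.019]
force: [0.4, 0.6, -1.7]
grip_width: 0.0207
finger_force: 39.6
```

Run:
```python
from h import *
f=cam('top'); print(carrier(f,(.43,.05,0)))
uv=proj(f,[.394,.02,.118]); c,st=blob(f,uv,9,205); print(st,unproj(f,c,.118))
s=bot.observe(); print({k:np.round(s[k],4) for k in('position','tool_rot')})
```

```text
(array([ 0.43765519,  0.01446366, -0.09086021]), np.float64(-4.4999168420611895))Traceback (most recent call last):
  File "<stdin>", line 3, in <module>
  File "h.py", line 36, in blob
    n,l,st,ce=cv2.connectedComponentsWithStats(w.astype(np.uint8)); k=1+np.argmax(st[1:,4]); return ce[k]+[u-r,v-r],st[k]
                                                                        ~~~~~~~~~^^^^^^^^^^
    return _wrapfunc(a, 'argmax', axis=axis, out=out, **kwds)
    return bound(*args, **kwds)
ValueError: attempt to get argmax of an empty sequence
```

Run:
```python
from h import *
for n in('side','top'):
    f=cam(n); print(n,carrier(f,(.431,.05,.019),span=.0061)); save(f,n+'2.png')
    print([(d['position'].round(3) if hasattr(d['position'],'round') else d['position'],d['score']) for d in bot.find_in(n,'carrier')][:2])
f=cam('side'); cv2.imwrite('pics/s2.png',cv2.resize(f['img'][170:290,200:360,::-1],None,fx=4,fy=4))
```

```text
side (array([0.43142403, 0.04845003, 0.03355908]), np.float64(-2.917187583244491))
[([0.4151, 0.043, 0.0451], 0.77)]
top (array([0.43101359, 0.05001558, 0.01884292]), np.float64(-3.310421849972606))
[([0.3911, 0.0092, 0.0139], 0.42)]
```

View pics/s2.png

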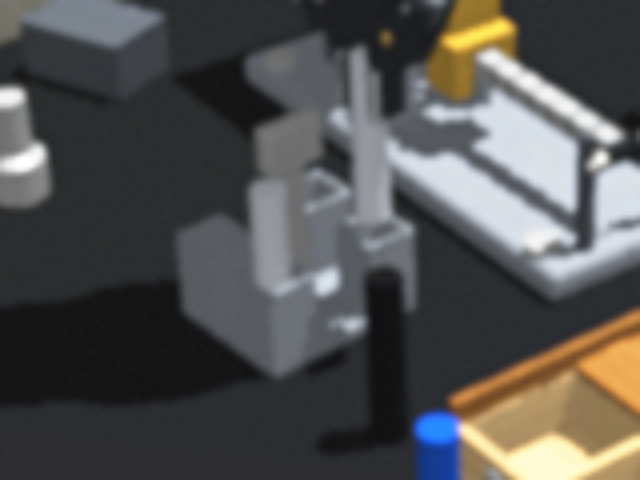

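Bar1 stands in its pocket at (268,240); bar2 hovers over the pocket at (380,230), and the carrier hasn't moved. Lowering.

Request:
{"name": "apply_moves", "arguments": {
  "claw": [0, 0, 0, 0, 0, 0, 0, 0, 0],
  "xyz": [
    [0, 0, 0.01],
    [0, 0, 0.01],
    [0, 0, 0.01],
    [0, 0, 0.01],
    [0, 0, 0.01],
    [0, 0, 0.006],
    [0, 0, 0.003],
    [0, 0, 0],
    [0, 0, 0]
  ],
  "twist": [
    [0, 0, 0],
    [0, 0, 0],
    [0, 0, 0],
    [0, 0, 0],
    [0, 0, 0],
    [0, 0, 0],
    [0, 0, 0],
    [0, 0, 0],
    [0, 0, 0]
  ]
}}

```text
clock: 16.55
position: [0.4695, 0.0206, 0.0793]
tool_rot: [3.142, -0.0, 0.019]
force: [-0.5, -0.8, -0.9]
grip_width: 0.0205
finger_force: 39.5
```

Request:
{"name": "apply_moves", "arguments": {
  "claw": [0.038, 0.038, 0.038, 0.038, 0.038, 0.038, 0.038, 0.044, 0.044, 0.044, 0.044, 0.044, 0.044, 0.044, 0.044, 0.044, 0.044, 0.044, 0.044, 0.044],
  "xyz": [
    [0, 0, 0],
    [0, 0, 0],
    [0, 0, 0],
    [0, 0, -0.03],
    [0, 0, -0.03],
    [0, 0, -0.03],
    [0, 0, -0.03],
    [0, 0, -0.03],
    [-0.0055, 0.0328, 0],
    [-0.0055, 0.0328, 0],
    [-0.0055, 0.0328, 0],
    [-0.0055, 0.0328, 0],
    [-0.0055, 0.0328, 0],
    [-0.0055, 0.0328, 0],
    [-0.0055, 0.0328, 0],
    [-0.0055, 0.0328, 0],
    [-0.0055, 0.0328, 0],
    [-0.0055, 0.0328, 0],
    [0, 0, 0],
    [0, 0, 0]
  ],
  "twist": [
    [0, 0, 0],
    [0, 0, 0],
    [0, 0, 0],
    [0, 0, 0],
    [0, 0, 0],
    [0, 0, 0],
    [0, 0, 0],
    [0, 0, 0],
    [0, 0, 0],
    [0, 0, 0],
    [0, 0, 0],
    [0, 0, 0],
    [0, 0, 0],
    [0, 0, 0],
    [0, 0, 0],
    [0, 0, 0],
    [0, 0, 0],
    [0, 0, 0],
    [0, 0, 0.069],
    [0, 0, 0]
  ]
}}

```text
clock: 18.55
position: [0.4199, -0.3092, 0.2292]
tool_rot: [3.141, 0.0, -0.054]
force: [0.1, 0.7, -0.4]
grip_width: 0.0445
finger_force: 0.0
```

```bash
cat > chk.py <<'E'
from h import *
import sys
s=bot.observe(); print({k:np.round(s[k],4) for k in('position','tool_rot')})
f=cam('top'); x,c=carrier(f,(.431,.05,.019)); print(x.round(4),c)
for a,b in((-.038,-.03),(.038,-.03),(.038,.03),(-.038,.03)):
    p=x[:2]+rz(x[2])@np.array([a,b])
    try: k,st=blob(f,proj(f,[*p,.118]),10,195); print((a,b),p.round(4),'bar',unproj(f,k,.118)[:2].round(4),st[4])
    except ValueError: print((a,b),p.round(4))
E
python3 chk.py
```

```text
{'position': array([ 0.4199, -0.3092,  0.2292]), 'tool_rot': array([ 3.1414e+00,  5.0000e-04, -5.3700e-02])}
[0.431  0.05   0.0188] -34.60772997407665
(-0.038, -0.03) [0.3935 0.0193] bar [0.4055 0.0264] 106
(0.038, -0.03) [0.4695 0.0207] bar [0.467  0.0272] 132
(0.038, 0.03) [0.4684 0.0807] bar [0.4554 0.0715] 38
(-0.038, 0.03) [0.3924 0.0793] bar [0.4111 0.072 ] 26
```

Request:
{"name": "apply_moves", "arguments": {
  "claw": [0.044, 0.044, 0.044, 0.044, 0.044, 0.044, 0.044, 0.044, 0, 0, 0, 0, 0, 0, 0, 0, 0, 0],
  "xyz": [
    [0, 0, 0.03],
    [0, 0, 0.03],
    [0, 0, 0.03],
    [0, 0, 0.03],
    [0, 0, 0.02],
    [0, 0, 0.011],
    [0, 0, 0],
    [0, 0, 0],
    [0, 0, 0],
    [0, 0, 0],
    [0, 0, 0],
    [0, 0, 0],
    [0, 0, -0.03],
    [0, 0, -0.03],
    [0, 0, -0.03],
    [0, 0, -0.03],
    [0, 0, -0.03],
    [0, 0, 0]
  ],
  "twist": [
    [0, 0, 0],
    [0, 0, 0],
    [0, 0, 0],
    [0, 0, 0],
    [0, 0, 0],
    [0, 0, 0],
    [0, 0, 0],
    [0, 0, 0],
    [0, 0, 0],
    [0, 0, 0],
    [0, 0, 0],
    [0, 0, 0],
    [0, 0, 0],
    [0, 0, 0],
    [0, 0, 0],
    [0, 0, 0],
    [0, 0, 0],
    [0, 0, 0]
  ]
}}

```text
clock: 20.4
position: [0.4215, -0.3093, 0.2317]
tool_rot: [3.14, -0.005, -0.05]
force: [-1.0, -0.4, -1.6]
grip_width: 0.0208
finger_force: 39.4
```

Request:
{"name": "apply_moves", "arguments": {
  "claw": [0, 0, 0, 0, 0, 0, 0, 0, 0, 0, 0, 0, 0, 0, 0, 0, 0, 0],
  "xyz": [
    [0.0026, -0.0356, 0],
    [0.0026, -0.0356, 0],
    [0.0026, -0.0356, 0],
    [0.0026, -0.0356, 0],
    [0.0026, -0.0356, 0],
    [0.0025, -0.0356, 0],
    [0.0025, -0.0355, 0],
    [0.0025, -0.0355, 0],
    [0.0025, -0.0355, 0],
    [0.0025, -0.0355, 0],
    [0.0025, -0.0355, 0],
    [0, 0, 0],
    [0, 0, 0.03],
    [0, 0, 0.03],
    [0, 0, 0.03],
    [0, 0, 0],
    [0, 0, 0],
    [0, 0, 0]
  ],
  "twist": [
    [0, 0, 0],
    [0, 0, 0],
    [0, 0, 0],
    [0, 0, 0],
    [0, 0, 0],
    [0, 0, 0],
    [0, 0, 0],
    [0, 0, 0],
    [0, 0, 0],
    [0, 0, 0],
    [0, 0, 0],
    [0, 0, -0.069],
    [0, 0, 0],
    [0, 0, 0],
    [0, 0, 0],
    [0, 0, 0],
    [0, 0, 0],
    [0, 0, 0]
  ]
}}

```text
clock: 22.2
position: [0.4688, 0.0808, 0.1395]
tool_rot: [-3.141, -0.001, 0.019]
force: [-0.3, -0.4, -0.4]
grip_width: 0.0212
finger_force: 39.6
```

Run:
```python
from h import *
f=cam('side'); print(carrier(f,(.431,.05,.019),span=.0061))
f0=cv2.imread('pics/side2.png')[:,:,::-1]
d=np.abs(f['img'].astype(int)-f0).mean(2)
u,v=proj(f,[.37,.05,.01]).astype(int); print(u,v,d[v-25:v+20,u-20:u+12].mean())
```

```text
(array([0.43167954, 0.04894472, 0.02774224]), np.float64(-3.7047349161978858))
253 252 10.960648148148147
```

Request:
{"name": "apply_moves", "arguments": {
  "claw": [0, 0, 0, 0, 0, 0, 0, 0, 0],
  "xyz": [
    [0, 0, 0.01],
    [0, 0, 0.01],
    [0, 0, 0.01],
    [0, 0, 0.01],
    [0, 0, 0.01],
    [0, 0, 0.006],
    [0, 0, 0.003],
    [0, 0, 0],
    [0, 0, 0]
  ],
  "twist": [
    [0, 0, 0],
    [0, 0, 0],
    [0, 0, 0],
    [0, 0, 0],
    [0, 0, 0],
    [0, 0, 0],
    [0, 0, 0],
    [0, 0, 0],
    [0, 0, 0]
  ]
}}

```text
clock: 23.15
position: [0.4683, 0.0808, 0.0793]
tool_rot: [3.142, -0.0, 0.019]
force: [0.6, -0.4, -1.5]
grip_width: 0.0211
finger_force: 39.7
```

Request:
{"name": "apply_moves", "arguments": {
  "claw": [0.038, 0.038, 0.038, 0.038, 0.038, 0.038, 0.038, 0.044, 0.044, 0.044, 0.044, 0.044, 0.044, 0.044, 0.044, 0.044, 0.044, 0.044, 0.044, 0.044],
  "xyz": [
    [0, 0, 0],
    [0, 0, 0],
    [0, 0, 0],
    [0, 0, -0.03],
    [0, 0, -0.03],
    [0, 0, -0.03],
    [0, 0, -0.03],
    [0, 0, -0.03],
    [-0.0053, 0.0405, 0],
    [-0.0053, 0.0405, 0],
    [-0.0053, 0.0405, 0],
    [-0.0053, 0.0405, 0],
    [-0.0053, 0.0405, 0],
    [-0.0053, 0.0404, 0],
    [-0.0053, 0.0404, 0],
    [-0.0053, 0.0404, 0],
    [-0.0053, 0.0404, 0],
    [-0.0052, 0.0404, 0],
    [-0.0052, 0.0404, 0],
    [0, 0, 0]
  ],
  "twist": [
    [0, 0, 0],
    [0, 0, 0],
    [0, 0, 0],
    [0, 0, 0],
    [0, 0, 0],
    [0, 0, 0],
    [0, 0, 0],
    [0, 0, 0],
    [0, 0, 0],
    [0, 0, 0],
    [0, 0, 0],
    [0, 0, 0],
    [0, 0, 0],
    [0, 0, 0],
    [0, 0, 0],
    [0, 0, 0],
    [0, 0, 0],
    [0, 0, 0],
    [0, 0, 0],
    [0, 0, 0.069]
  ]
}}

```text
clock: 25.15
position: [0.4158, -0.3705, 0.2298]
tool_rot: [3.139, -0.0, -0.057]
force: [-0.4, 1.3, 0.2]
grip_width: 0.0437
finger_force: 0.0
```

```bash
sed -i 's/10,195/8,225/' chk.py; python3 chk.py
```

```text
{'position': array([ 0.4158, -0.3705,  0.2298]), 'tool_rot': array([ 3.1389e+00, -2.0000e-04, -5.7100e-02])}
[0.431  0.0501 0.0227] -29.633108368618615
(-0.038, -0.03) [0.3937 0.0193] bar [0.3935 0.0196] 73
(0.038, -0.03) [0.4697 0.021 ] bar [0.4684 0.0195] 76
(0.038, 0.03) [0.4683 0.081 ] bar [0.4671 0.0799] 76
(-0.038, 0.03) [0.3924 0.0793]
```

Request:
{"name": "apply_moves", "arguments": {
  "claw": [0.044, 0.044, 0.044, 0.044, 0.044, 0.044, 0.044, 0.044, 0.044, 0.044],
  "xyz": [
    [0, 0, 0],
    [0, 0, 0.03],
    [0, 0, 0.03],
    [0, 0, 0.02],
    [0, 0, 0.02],
    [0, 0, 0.02],
    [0, 0, 0.02],
    [0, 0, 0.011],
    [0, 0, 0],
    [0, 0, 0]
  ],
  "twist": [
    [0, 0, 0],
    [0, 0, 0],
    [0, 0, 0],
    [0, 0, 0],
    [0, 0, 0],
    [0, 0, 0],
    [0, 0, 0],
    [0, 0, 0],
    [0, 0, 0],
    [0, 0, 0]
  ]
}}

```text
clock: 26.2
position: [0.4188, -0.3649, 0.0789]
tool_rot: [3.141, -0.0, -0.049]
force: [1.1, 0.4, 0.5]
grip_width: 0.0442
finger_force: 0.0
```

Request:
{"name": "apply_moves", "arguments": {
  "claw": [0, 0, 0, 0, 0, 0, 0, 0, 0, 0],
  "xyz": [
    [0, 0, 0],
    [0, 0, 0],
    [0, 0, 0],
    [0, 0, 0],
    [0, 0, -0.03],
    [0, 0, -0.03],
    [0, 0, -0.03],
    [0, 0, -0.03],
    [0, 0, -0.03],
    [0, 0, 0]
  ],
  "twist": [
    [0, 0, 0],
    [0, 0, 0],
    [0, 0, 0],
    [0, 0, 0],
    [0, 0, 0],
    [0, 0, 0],
    [0, 0, 0],
    [0, 0, 0],
    [0, 0, 0],
    [0, 0, 0]
  ]
}}

```text
clock: 27.2
position: [0.4192, -0.3662, 0.2318]
tool_rot: [3.139, -0.004, -0.05]
force: [0.6, -0.4, -1.7]
grip_width: 0.021
finger_force: 39.5
```

Request:
{"name": "apply_moves", "arguments": {
  "claw": [0, 0, 0, 0, 0, 0, 0, 0, 0, 0, 0, 0, 0, 0, 0, 0, 0, 0, 0],
  "xyz": [
    [-0.004, -0.0369, 0],
    [-0.004, -0.0369, 0],
    [-0.004, -0.0369, 0],
    [-0.004, -0.0369, 0],
    [-0.004, -0.0369, 0],
    [-0.004, -0.0369, 0],
    [-0.0041, -0.0369, 0],
    [-0.0041, -0.0369, 0],
    [-0.0041, -0.0368, 0],
    [-0.0041, -0.0368, 0],
    [-0.0041, -0.0368, 0],
    [-0.0041, -0.0368, 0],
    [0, 0, 0],
    [0, 0, 0.03],
    [0, 0, 0.03],
    [0, 0, 0.03],
    [0, 0, 0],
    [0, 0, 0],
    [0, 0, 0]
  ],
  "twist": [
    [0, 0, 0],
    [0, 0, 0],
    [0, 0, 0],
    [0, 0, 0],
    [0, 0, 0],
    [0, 0, 0],
    [0, 0, 0],
    [0, 0, 0],
    [0, 0, 0],
    [0, 0, 0],
    [0, 0, 0],
    [0, 0, 0],
    [0, 0, -0.069],
    [0, 0, 0],
    [0, 0, 0],
    [0, 0, 0],
    [0, 0, 0],
    [0, 0, 0],
    [0, 0, 0]
  ]
}}

```text
clock: 29.1
position: [0.3927, 0.0792, 0.1394]
tool_rot: [-3.141, -0.001, 0.018]
force: [0.7, -0.0, -0.7]
grip_width: 0.0211
finger_force: 39.6
```

Run:
```python
from h import *
f=cam('side'); print(carrier(f,(.431,.05,.019),span=.0061)); save(f,'side4.png')
print(bot.observe()['position'].round(4), bot.find_in('side','carrier')[:1])
```

```text
(array([0.43186166, 0.04961776, 0.02216512]), np.float64(-4.1728281087745955))
[0.3927 0.0794 0.1394] [{'position': [0.4106, 0.0419, 0.0405], 'score': 0.73}]
```

Request:
{"name": "apply_moves", "arguments": {
  "claw": [0, 0, 0, 0, 0, 0, 0, 0, 0],
  "xyz": [
    [0, 0, 0.01],
    [0, 0, 0.01],
    [0, 0, 0.01],
    [0, 0, 0.01],
    [0, 0, 0.01],
    [0, 0, 0.006],
    [0, 0, 0.003],
    [0, 0, 0],
    [0, 0, 0]
  ],
  "twist": [
    [0, 0, 0],
    [0, 0, 0],
    [0, 0, 0],
    [0, 0, 0],
    [0, 0, 0],
    [0, 0, 0],
    [0, 0, 0],
    [0, 0, 0],
    [0, 0, 0]
  ]
}}

```text
clock: 30.1
position: [0.3923, 0.0793, 0.0797]
tool_rot: [-3.141, -0.0, 0.019]
force: [0.4, 0.8, -1.6]
grip_width: 0.021
finger_force: 40.0
```

Request:
{"name": "apply_moves", "arguments": {
  "claw": [0.038, 0.038, 0.038, 0.038, 0.038, 0.038, 0.038, 0, 0, 0, 0, 0, 0, 0, 0, 0, 0, 0, 0, 0],
  "xyz": [
    [0, 0, 0],
    [0, 0, 0],
    [0, 0, 0],
    [0, 0, -0.03],
    [0, 0, -0.03],
    [0, 0, -0.03],
    [0, 0, -0.03],
    [0, 0, -0.03],
    [0.0141, 0.0364, 0],
    [0.0141, 0.0364, 0],
    [0.0141, 0.0364, 0],
    [0.0141, 0.0364, 0],
    [0.0141, 0.0364, 0],
    [0.0141, 0.0364, 0],
    [0.0141, 0.0364, 0],
    [0.0141, 0.0364, 0],
    [0.0141, 0.0364, 0],
    [0.0139, 0.0364, 0],
    [0, 0, 0],
    [0, 0, 0]
  ],
  "twist": [
    [0, 0, 0],
    [0, 0, 0],
    [0, 0, 0],
    [0, 0, 0],
    [0, 0, 0],
    [0, 0, 0],
    [0, 0, 0],
    [0, 0, 0],
    [0, 0, 0],
    [0, 0, 0],
    [0, 0, 0],
    [0, 0, 0],
    [0, 0, 0],
    [0, 0, 0],
    [0, 0, 0],
    [0, 0, 0],
    [0, 0, 0],
    [0, 0, 0],
    [0, 0, 0.069],
    [0, 0, 0]
  ]
}}

```text
clock: 32.1
position: [0.5391, -0.283, 0.2289]
tool_rot: [3.141, 0.001, -0.054]
force: [0.4, 0.4, 0.1]
grip_width: -0.0004
finger_force: 0.0
```

```bash
python3 chk.py
python3 - <<'E'
from h import *
f=cam('side'); im=f['img'][150:350,200:467,::-1]; cv2.imwrite('pics/s5.png',cv2.resize(im,None,fx=3,fy=3,interpolation=cv2.INTER_CUBIC))
print(bot.find_in('side','cover_grip')[:1],bot.find_in('top','cover_grip')[:1])
for n,q in(('rib',[.506,-.282,.080]),('tip',bot.observe()['position'])): print(n,(proj(f,q)-[200,150])*3)
E
```

```text
{'position': array([ 0.5391, -0.283 ,  0.2289]), 'tool_rot': array([ 3.1412e+00,  9.0000e-04, -5.3500e-02])}
[0.4309 0.0505 0.0164] -17.1910113910983
(-0.038, -0.03) [0.3934 0.0199]
(0.038, -0.03) [0.4694 0.0211] bar [0.4683 0.0197] 77
(0.038, 0.03) [0.4684 0.0811] bar [0.4671 0.0799] 76
(-0.038, 0.03) [0.3924 0.0799]
[{'position': [0.5028, -0.3036, 0.0553], 'score': 0.93}] [{'position': [0.4674, -0.3872, 0.051], 'score': 0.51}]
rib [588.11752421 360.18141367]
tip [638.65700732 156.83512966]
```

View pics/s5.png

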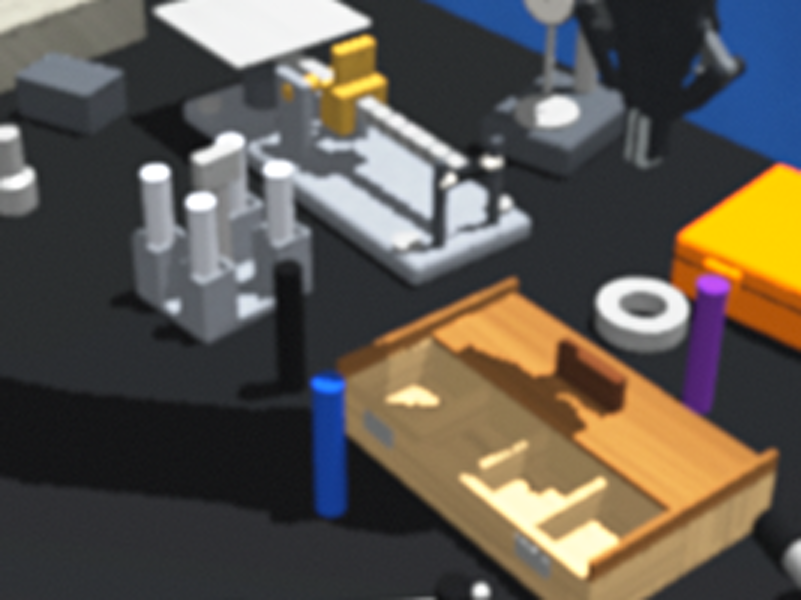

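All four bars stand in the carrier (tops at (155,172), (201,202), (278,168), (230,140)) and the case is empty; the rib top is at (590,358), as predicted. Pushing the cover shut with closed fingers behind the rib.

Request:
{"name": "apply_moves", "arguments": {
  "claw": [0, 0, 0, 0, 0, 0, 0, 0, 0, 0, 0, 0, 0, 0, 0, 0, 0, 0, 0],
  "xyz": [
    [0, 0, 0.03],
    [0, 0, 0.03],
    [0, 0, 0.03],
    [0, 0, 0.03],
    [0, 0, 0.025],
    [0, 0, 0.014],
    [0, 0, 0.009],
    [0, 0, 0],
    [-0.01, 0, 0],
    [-0.01, 0, 0],
    [-0.012, 0, 0],
    [-0.012, 0, 0],
    [-0.012, 0, 0],
    [-0.012, 0, 0],
    [-0.012, 0, 0],
    [-0.01, 0, 0],
    [-0.005, 0, 0],
    [0, 0, 0],
    [0, 0, 0]
  ],
  "twist": [
    [0, 0, 0],
    [0, 0, 0],
    [0, 0, 0],
    [0, 0, 0],
    [0, 0, 0],
    [0, 0, 0],
    [0, 0, 0],
    [0, 0, 0],
    [0, 0, 0],
    [0, 0, 0],
    [0, 0, 0],
    [0, 0, 0],
    [0, 0, 0],
    [0, 0, 0],
    [0, 0, 0],
    [0, 0, 0],
    [0, 0, 0],
    [0, 0, 0],
    [0, 0, 0]
  ]
}}

```text
clock: 34.2
position: [0.4449, -0.2772, 0.0613]
tool_rot: [3.141, 0.0, -0.05]
force: [0.1, -0.7, 0.5]
grip_width: -0.0001
finger_force: 0.0
```

Request:
{"name": "apply_moves", "arguments": {
  "claw": [0, 0, 0, 0, 0],
  "xyz": [
    [-0.003, 0, 0],
    [-0.002, 0, 0],
    [-0.002, 0, 0],
    [0, 0, 0],
    [0, 0, 0]
  ],
  "twist": [
    [0, 0, 0],
    [0, 0, 0],
    [0, 0, 0],
    [0, 0, 0],
    [0, 0, 0]
  ]
}}

```text
clock: 34.7
position: [0.4425, -0.277, 0.0616]
tool_rot: [3.139, -0.007, -0.048]
force: [28.3, -3.2, -18.8]
grip_width: 0.0001
finger_force: 14.5
```

Request:
{"name": "apply_moves", "arguments": {
  "claw": [0, 0, 0, 0, 0, 0, 0.04, 0.04, 0.04, 0.04],
  "xyz": [
    [0.007, 0, 0],
    [0.005, 0, 0],
    [0, 0, 0],
    [0, 0, -0.03],
    [0, 0, -0.04],
    [0, 0, -0.04],
    [0, 0, -0.04],
    [0, 0, -0.02],
    [0, 0, 0],
    [0, 0, 0]
  ],
  "twist": [
    [0, 0, 0],
    [0, 0, 0],
    [0, 0, 0],
    [0, 0, 0],
    [0, 0, 0],
    [0, 0, 0],
    [0, 0, 0],
    [0, 0, 0],
    [0, 0, 0],
    [0, 0, 0]
  ]
}}

```text
clock: 35.7
position: [0.4495, -0.2771, 0.231]
tool_rot: [-3.141, -0.0, -0.05]
force: [-0.0, 1.1, -0.9]
grip_width: 0.0398
finger_force: 0.0
```

```bash
python3 chk.py
python3 - <<'E'
from h import *
f=cam('side'); im=f['img'][130:330,200:467,::-1]; cv2.imwrite('pics/s6.png',cv2.resize(im,None,fx=3,fy=3,interpolation=cv2.INTER_CUBIC))
for d in (.43,): 
  T=lambda q:((proj(f,q)-[200,130])*3).round().tolist()
  print(T([.431,.0503,.135]),[T([.431+.038*a,.0503+.03*b,.118]) for a in(-1,1) for b in(-1,1)])
E
```

```text
{'position': array([ 0.4495, -0.2771,  0.231 ]), 'tool_rot': array([-3.1412, -0.    , -0.0501])}
[0.4311 0.0502 0.0222] -26.4364325728718
(-0.038, -0.03) [0.3937 0.0193] bar [0.3935 0.0197] 74
(0.038, -0.03) [0.4697 0.021 ] bar [0.4684 0.0195] 76
(0.038, 0.03) [0.4684 0.081 ] bar [0.4671 0.0799] 76
(-0.038, 0.03) [0.3924 0.0793] bar [0.3919 0.0787] 78
[212.0, 209.0] [[197.0, 259.0], [152.0, 229.0], [275.0, 226.0], [229.0, 198.0]]
```

View pics/s6.png

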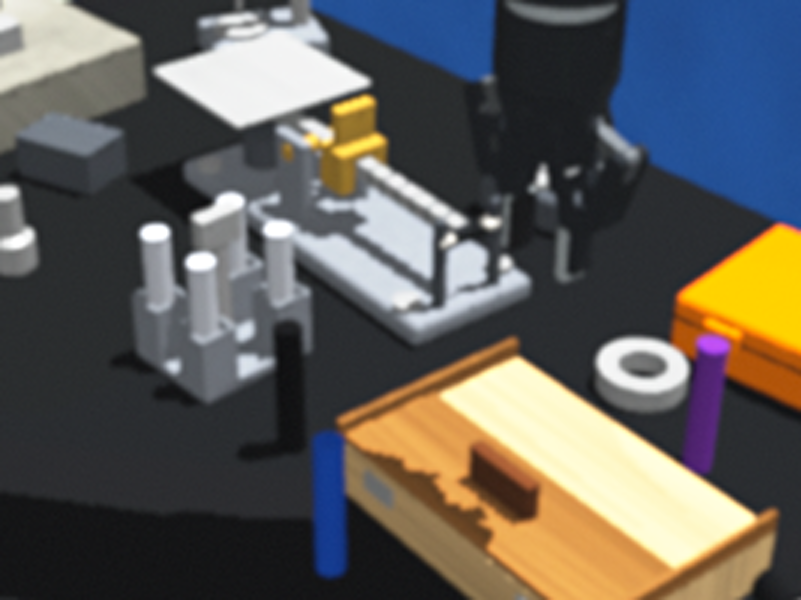

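The cover is shut (rib now at (505,480)), with all bars upright in the carrier. Now the handle, seen at (218,220).

Request:
{"name": "apply_moves", "arguments": {
  "claw": [0.04, 0.04, 0.04, 0.04, 0.04, 0.04, 0.04, 0.04, 0.04, 0.04, 0.04, 0.04, 0.04, 0.04, 0.04, 0.04, 0.04, 0.04],
  "xyz": [
    [-0.0039, -0.0362, 0],
    [-0.0039, -0.0362, 0],
    [-0.0039, -0.0362, 0],
    [-0.0039, -0.0362, 0],
    [-0.0039, -0.0362, 0],
    [-0.0039, -0.0362, 0],
    [-0.0039, -0.0362, 0],
    [-0.0039, -0.0362, 0],
    [-0.0037, -0.0362, 0],
    [0, 0, 0],
    [0, 0, 0],
    [0, 0, 0.03],
    [0, 0, 0.03],
    [0, 0, 0.03],
    [0, 0, 0.02],
    [0, 0, 0.017],
    [0, 0, 0],
    [0, 0, 0]
  ],
  "twist": [
    [0, 0, 0],
    [0, 0, 0],
    [0, 0, 0],
    [0, 0, 0],
    [0, 0, 0],
    [0, 0, 0],
    [0, 0, 0],
    [0, 0, 0],
    [0, 0, 0],
    [0, 0, -0.07],
    [0, 0, 0],
    [0, 0, 0],
    [0, 0, 0],
    [0, 0, 0],
    [0, 0, 0],
    [0, 0, 0],
    [0, 0, 0],
    [0, 0, 0]
  ]
}}

```text
clock: 37.6
position: [0.4312, 0.0487, 0.1045]
tool_rot: [3.141, 0.001, 0.017]
force: [0.7, 0.6, -0.1]
grip_width: 0.0403
finger_force: 0.0
```

Request:
{"name": "apply_moves", "arguments": {
  "claw": [0, 0, 0, 0, 0, 0, 0, 0, 0],
  "xyz": [
    [0, 0, 0],
    [0, 0, 0],
    [0, 0, 0],
    [0, 0, 0],
    [0, 0, 0],
    [0, 0, -0.01],
    [0, 0, -0.02],
    [0, 0, 0],
    [0, 0, 0]
  ],
  "twist": [
    [0, 0, 0],
    [0, 0, 0],
    [0, 0, 0],
    [0, 0, 0],
    [0, 0, 0],
    [0, 0, 0],
    [0, 0, 0],
    [0, 0, 0],
    [0, 0, 0]
  ],
  "force": 90
}}

```text
clock: 38.5
position: [0.4312, 0.0502, 0.1344]
tool_rot: [-3.141, -0.001, 0.02]
force: [-0.7, -0.1, -8.7]
grip_width: 0.0127
finger_force: 89.5
```

Request:
{"name": "apply_moves", "arguments": {
  "claw": [0, 0, 0, 0, 0, 0, 0, 0, 0, 0, 0, 0, 0, 0, 0, 0, 0, 0, 0, 0],
  "xyz": [
    [0, 0, -0.02],
    [0, 0, -0.03],
    [0, 0, -0.03],
    [0, 0, -0.03],
    [0, 0, -0.03],
    [0, 0, -0.01],
    [0.0177, -0.0172, 0],
    [0.0177, -0.0172, 0],
    [0.0177, -0.0172, 0],
    [0.0177, -0.0172, 0],
    [0.0177, -0.0172, 0],
    [0.0177, -0.0172, 0],
    [0.0177, -0.0172, 0],
    [0.0177, -0.0172, 0],
    [0.0176, -0.0172, 0],
    [0.0176, -0.0172, 0],
    [0.0176, -0.0173, 0],
    [0.0176, -0.0173, 0],
    [0, 0, 0],
    [0, 0, 0]
  ],
  "twist": [
    [0, 0, 0],
    [0, 0, 0],
    [0, 0, 0],
    [0, 0, 0],
    [0, 0, 0],
    [0, 0, 0],
    [0, 0, 0],
    [0, 0, 0],
    [0, 0, 0],
    [0, 0, 0],
    [0, 0, 0],
    [0, 0, 0],
    [0, 0, 0],
    [0, 0, 0],
    [0, 0, 0],
    [0, 0, 0],
    [0, 0, 0],
    [0, 0, 0],
    [0, 0, 0.04],
    [0, 0, 0.04]
  ]
}}

```text
clock: 40.5
position: [0.6391, 0.2608, 0.2811]
tool_rot: [3.141, 0.003, -0.061]
force: [-0.2, -0.4, -7.3]
grip_width: 0.0126
finger_force: 90.0
```

Request:
{"name": "apply_moves", "arguments": {
  "claw": [0, 0, 0, 0, 0, 0, 0],
  "xyz": [
    [0, 0, 0],
    [0, 0, 0.02],
    [0, 0, 0.02],
    [0, 0, 0.015],
    [0, 0, 0.008],
    [0, 0, 0],
    [0, 0, 0]
  ],
  "twist": [
    [0, 0, 0],
    [0, 0, 0],
    [0, 0, 0],
    [0, 0, 0],
    [0, 0, 0],
    [0, 0, 0],
    [0, 0, 0]
  ]
}}

```text
clock: 41.2
position: [0.6394, 0.2605, 0.2218]
tool_rot: [-3.141, -0.001, -0.06]
force: [-0.4, -0.1, -7.4]
grip_width: 0.0129
finger_force: 90.1
```

Request:
{"name": "apply_moves", "arguments": {
  "claw": [0, 0, 0, 0, 0, 0, 0, 0, 0, 0],
  "xyz": [
    [0, 0, 0.003],
    [0, 0, 0.003],
    [0, 0, 0.002],
    [0, 0, 0.002],
    [0, 0, 0.002],
    [0, 0, 0.001],
    [0, 0, 0.001],
    [0, 0, 0.001],
    [0, 0, 0],
    [0, 0, 0]
  ],
  "twist": [
    [0, 0, 0],
    [0, 0, 0],
    [0, 0, 0],
    [0, 0, 0],
    [0, 0, 0],
    [0, 0, 0],
    [0, 0, 0],
    [0, 0, 0],
    [0, 0, 0],
    [0, 0, 0]
  ]
}}

```text
clock: 42.2
position: [0.6391, 0.2604, 0.2063]
tool_rot: [3.141, -0.0, -0.06]
force: [0.7, -0.4, -6.0]
grip_width: 0.0126
finger_force: 90.3
```

Request:
{"name": "apply_moves", "arguments": {
  "claw": [0, 0, 0, 0],
  "xyz": [
    [0, 0, 0.0008],
    [0, 0, 0.0008],
    [0, 0, 0],
    [0, 0, 0]
  ],
  "twist": [
    [0, 0, 0],
    [0, 0, 0],
    [0, 0, 0],
    [0, 0, 0]
  ]
}}

```text
clock: 42.6
position: [0.6392, 0.2605, 0.2049]
tool_rot: [-3.142, -0.0, -0.06]
force: [-1.3, -1.3, -2.6]
grip_width: 0.0124
finger_force: 91.0
```

Request:
{"name": "apply_moves", "arguments": {
  "claw": [0.02, 0.036, 0.036, 0.036, 0.036, 0.036, 0.036, 0.036, 0.036, 0.036],
  "xyz": [
    [0, 0, 0.0004],
    [0, 0, 0],
    [0, 0, 0],
    [0, 0, 0],
    [0, 0, -0.01],
    [0, 0, -0.02],
    [0, 0, -0.03],
    [0, 0, -0.03],
    [0, 0, 0],
    [0, 0, 0]
  ],
  "twist": [
    [0, 0, 0],
    [0, 0, 0],
    [0, 0, 0],
    [0, 0, 0],
    [0, 0, 0],
    [0, 0, 0],
    [0, 0, 0],
    [0, 0, 0],
    [0, 0, 0],
    [0, 0, 0]
  ]
}}

```text
clock: 43.6
position: [0.6393, 0.2605, 0.2952]
tool_rot: [-3.141, -0.001, -0.06]
force: [-0.5, 0.9, 0.1]
grip_width: 0.0361
finger_force: 0.0
```

Run:
```python
from h import *
print(bot.observe()['position'].round(4))
f=cam('side'); im=f['img'][80:250,210:423,::-1]; cv2.imwrite('pics/s7.png',cv2.resize(im,None,fx=3.5,fy=3.5,interpolation=cv2.INTER_CUBIC))
T=lambda q:((proj(f,q)-[210,80])*3.5).round().tolist()
for z in(.10,.115,.13): print(z,T([.632,.1185,z]))
print(bot.find_in('side','poise_grip')[:1]); cam('top'); print(bot.find_in('top','poise_grip')[:1])
```

```text
[0.6393 0.2605 0.2952]
0.1 [374.0, 339.0]
0.115 [374.0, 322.0]
0.13 [374.0, 304.0]
[{'position': [0.6129, 0.1167, 0.1067], 'score': 0.64}]
[{'position': [0.6205, 0.1153, 0.111], 'score': 0.74}]
```

View pics/s7.png

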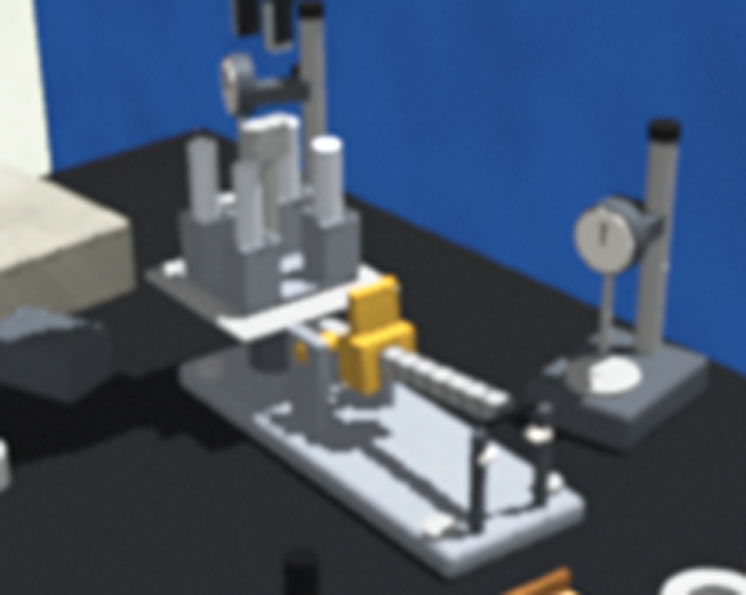

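Run:
```python
from h import *
t=cam('top'); s=cam('side'); save(t,'t8.png'); save(s,'s8.png')
a=cv2.resize(t['img'][135:185,215:265,::-1],None,fx=8,fy=8,interpolation=cv2.INTER_CUBIC)
b=cv2.resize(s['img'][150:200,295:345,::-1],None,fx=8,fy=8,interpolation=cv2.INTER_CUBIC)
cv2.imwrite('pics/p8.png',np.hstack([a,b]))
```

```text
(no output)
```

View pics/p8.png

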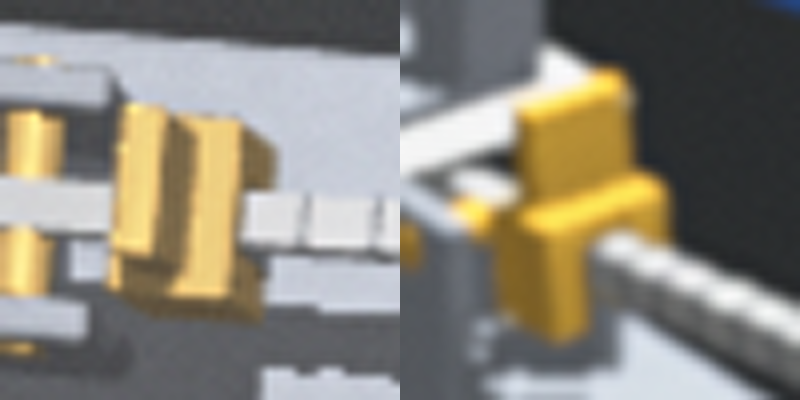

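```bash
cat >> h.py <<'E'
def tri(f,a,g,b):
    from scipy.optimize import least_squares
    r=least_squares(lambda p:np.r_[proj(f,p)-a,proj(g,p)-b],[.63,.12,.12]); return r.x,r.fun
E
python3 - <<'E'
from h import *
t=cam('top'); s=cam('side')
k=np.array
print(tri(t,k([141,179])/8+[215,135],s,k([170,90])/8+[295,150]))
for p in([125,105],[168,108],[157,252],[113,250]): print(unproj(t,k(p)/8+[215,135],.143).round(4))
E
```

```text
(array([0.62957953, 0.12082524, 0.14604124]), array([ 0.34308039, -0.40997201, -0.66748611,  0.03748413]))
[0.6488 0.1267 0.143 ]
[0.6482 0.1153 0.143 ]
[0.61   0.1174 0.143 ]
[0.6103 0.129  0.143 ]
```

Request:
{"name": "apply_moves", "arguments": {
  "claw": [0.032, 0.032, 0.032, 0.032, 0.032, 0.032, 0.032, 0.032, 0.032, 0.032, 0.032, 0.032, 0.032, 0.032],
  "xyz": [
    [0, 0.02, 0],
    [0, 0.03, 0],
    [0, 0.03, 0],
    [0, 0.03, 0],
    [-0.0014, 0.0298, 0],
    [0, 0, 0],
    [0, 0, 0.03],
    [0, 0, 0.03],
    [0, 0, 0.03],
    [0, 0, 0.03],
    [0, 0, 0.03],
    [0, 0, 0.017],
    [0, 0, 0],
    [0, 0, 0]
  ],
  "twist": [
    [0, 0, 0],
    [0, 0, 0],
    [0, 0, 0],
    [0, 0, 0],
    [0, 0, 0],
    [0, 0, 0],
    [0, 0, 0],
    [0, 0, 0],
    [0, 0, 0],
    [0, 0, 0],
    [0, 0, 0],
    [0, 0, 0],
    [0, 0, 0],
    [0, 0, 0]
  ]
}}

```text
clock: 45.4
position: [0.6298, 0.121, 0.1282]
tool_rot: [3.141, -0.001, -0.06]
force: [-0.4, 0.2, 0.9]
grip_width: 0.0321
finger_force: 0.0
```

Request:
{"name": "apply_moves", "arguments": {
  "claw": [0.032, 0.032, 0.032, 0.032, 0.032, 0.032, 0.032, 0.032, 0.032, 0.032, 0.032, 0.032, 0.032, 0.032, 0.032, 0.032],
  "xyz": [
    [0, 0.008, 0],
    [0, 0.01, 0],
    [0, 0.01, 0],
    [0, 0.01, 0],
    [0, 0.01, 0],
    [0, 0.01, 0],
    [0, 0.01, 0],
    [0, 0.01, 0],
    [0, 0.01, 0],
    [0, 0.01, 0],
    [0, 0.01, 0],
    [0, 0.01, 0],
    [0, 0.008, 0],
    [0, 0.006, 0],
    [0, 0, 0],
    [0, 0, 0]
  ],
  "twist": [
    [0, 0, 0],
    [0, 0, 0],
    [0, 0, 0],
    [0, 0, 0],
    [0, 0, 0],
    [0, 0, 0],
    [0, 0, 0],
    [0, 0, 0],
    [0, 0, 0],
    [0, 0, 0],
    [0, 0, 0],
    [0, 0, 0],
    [0, 0, 0],
    [0, 0, 0],
    [0, 0, 0],
    [0, 0, 0]
  ]
}}

```text
clock: 47.0
position: [0.6216, -0.0108, 0.1274]
tool_rot: [3.141, -0.0, -0.06]
force: [1.2, 0.1, -0.6]
grip_width: 0.0319
finger_force: 0.0
```

Request:
{"name": "apply_moves", "arguments": {
  "claw": [0.032, 0.032, 0.032, 0.032, 0.032, 0.032, 0.032, 0.032, 0.032, 0.032, 0.032, 0.032],
  "xyz": [
    [0, -0.008, 0],
    [0, 0, 0],
    [0, 0, 0],
    [0, 0, 0],
    [0, 0, 0],
    [0, 0, 0],
    [0, 0, 0],
    [0, 0, 0],
    [0, 0, 0],
    [0, 0, 0],
    [0, 0, 0],
    [0, 0, 0]
  ],
  "twist": [
    [0, 0, 0],
    [0, 0, 0],
    [0, 0, 0],
    [0, 0, 0],
    [0, 0, 0],
    [0, 0, 0],
    [0, 0, 0],
    [0, 0, 0],
    [0, 0, 0],
    [0, 0, 0],
    [0, 0, 0],
    [0, 0, 0]
  ]
}}

```text
clock: 48.2
position: [0.6218, -0.0027, 0.1273]
tool_rot: [3.142, 0.0, -0.06]
force: [-0.6, 0.4, -0.5]
grip_width: 0.0323
finger_force: 0.0
```

```bash
cat > tilt.py <<'E'
from h import *
s=bot.observe(); print(s['position'].round(4),s['force'].round(1))
f=cam('side'); ref=cv2.imread('pics/side0.png')[:,:,::-1]; tl=cv2.imread('pics/s8.png')[:,:,::-1]
save(f,'s_now.png')
dirv=np.array([.06,.998]); piv=np.array([.633,.161])
def shift(img,P,h):  # vertical shift of patch about P vs ref (upsampled NCC)
    u,v=proj(f,P).round().astype(int); K=8
    t=cv2.resize(cv2.cvtColor(ref[v-h:v+h+1,u-h:u+h+1],cv2.COLOR_RGB2GRAY),None,fx=K,fy=K,interpolation=cv2.INTER_CUBIC)
    S=9; w=cv2.resize(cv2.cvtColor(np.ascontiguousarray(img[v-h-S:v+h+S+1,u-h-S:u+h+S+1]),cv2.COLOR_RGB2GRAY),None,fx=K,fy=K,interpolation=cv2.INTER_CUBIC)
    r=cv2.matchTemplate(w,t,cv2.TM_CCOEFF_NORMED); _,m,_,l=cv2.minMaxLoc(r); return (l[0]/K-S,l[1]/K-S,round(m,2))
for nm,r,z,h in(('tip',-.165,.088,6),('tip2',-.18,.088,7),('panfront',None,.111,7),('panright',None,.111,7)):
    P=np.r_[piv+dirv*r,z] if r else np.array([.559,.19,.111] if nm=='panfront' else [.708,.182,.111])
    dz=proj(f,P+[0,0,.01])-proj(f,P)
    print(nm,'now',shift(f['img'],P,h),'loaded',shift(tl,P,h),'px per +10mm',dz.round(2))
E
python3 tilt.py
python3 - <<'E'
import cv2
a=cv2.imread('pics/s_now.png')[140:240,270:400]
b=cv2.imread('pics/side0.png')[140:240,270:400]
import numpy as np
cv2.imwrite('pics/cmp.png',np.hstack([cv2.resize(x,(400,308),interpolation=cv2.INTER_CUBIC) for x in(a,b)]))
E
```

```text
[ 0.6218 -0.0027  0.1273] [-0.6  0.4 -0.5]
tip now (-9.0, -7.25, 0.72) loaded (-1.5, -9.0, 0.85) px per +10mm [ 0.09 -3.46]
tip2 now (3.375, -8.5, 0.73) loaded (-0.5, -9.0, 0.86) px per +10mm [ 0.1  -3.47]
panfront now (0.25, 1.25, 0.97) loaded (0.875, 5.125, 0.95) px per +10mm [-0.18 -3.37]
panright now (0.375, 1.0, 0.74) loaded (-0.25, 3.875, 0.9) px per +10mm [-0.01 -3.26]
```

View pics/cmp.png

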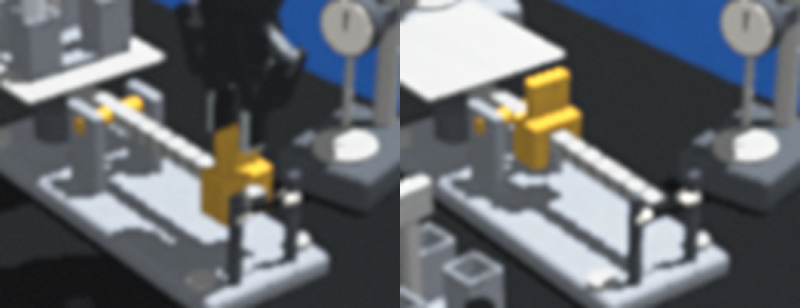

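The comparison shows the poise far out at (240,180) with the gripper straddling it and the pan clearly raised from the stop, near level. I'll measure the tilt from how far the carrier and pan have moved since the picture at the stop (tilt 0.1).

```bash
cat > tilt.py <<'E'
from h import *
print(bot.observe()['position'].round(4))
tl=cv2.cvtColor(cv2.imread('pics/s8.png'),cv2.COLOR_BGR2GRAY)
f=cam('side'); save(f,'s_now.png'); g=cv2.cvtColor(np.ascontiguousarray(f['img']),cv2.COLOR_RGB2GRAY)
P=np.array([.639,.261,.17]); px=proj(f,P+[0,0,.01])-proj(f,P)
u,v=proj(f,P).round().astype(int); T=[]
for nm,(x0,x1,y0,y1) in dict(all=(-38,30,-22,35),bars=(-30,25,-22,8),low=(-40,25,5,38)).items():
    a=tl[v+y0:v+y1,u+x0:u+x1]; M=np.eye(2,3,dtype=np.float32); S=12
    w=g[v+y0-S:v+y1+S,u+x0-S:u+x1+S]; M[:,2]=S+px*.9
    cc,M=cv2.findTransformECC(a,w,M,cv2.MOTION_TRANSLATION,(3,200,1e-6)); d=M[:,2]-S
    print(nm,d.round(2),round(cc,3),'tilt',round(.1-d[1]/px[1]*.1,4))
E
python3 tilt.py
```

```text
[ 0.6218 -0.0027  0.1273]
all [-0.32 -3.84] 0.903 tilt -0.0137
bars [-0.32 -4.35] 0.859 tilt -0.0288
low [-0.84 -3.58] 0.908 tilt -0.0061
```

```bash
cat > flow.py <<'E'
from h import *
import sys
print(bot.observe()['position'].round(4))
A=cv2.imread('pics/s8.png',0); cam('side'); f=cam('side'); save(f,'s_now.png'); g=cv2.imread('pics/s_now.png',0)
R=cv2.imread('pics/side0.png',0)
c,R_=np.array([.639,.2605]),rz(-.06)
for nm,L in dict(bartop=[(a*.038,b*.03,.118) for a in(-1,1) for b in(-1,1)],handle=[(-.02,0,.135),(.02,0,.135)],mouth=[(a*.038+i*.017,b*.03+j*.017,.058) for a,b,i,j in((-1,-1,-1,-1),(-1,-1,1,-1),(1,-1,-1,-1),(1,-1,1,-1),(-1,1,-1,1))],pan=[(-.075,-.075,0),(.075,-.075,0),(-.075,.075,0)]).items():
    W=np.array([np.r_[c+R_@np.array(p[:2]),p[2]+.101] for p in L]); p0=projN(f,W).astype(np.float32); px=(projN(f,W+[0,0,.01])-p0)[:,1]
    p1,st,e=cv2.calcOpticalFlowPyrLK(A,g,p0[:,None].copy(),(p0+np.c_[0*px,px]).astype(np.float32)[:,None].copy(),winSize=(9,9),maxLevel=0,flags=cv2.OPTFLOW_USE_INITIAL_FLOW)
    d=p1[:,0]-p0; print(nm,'tilt',(.1-d[:,1]/px*.1).round(3),'dx',d[:,0].round(2),'err',e.ravel().round(0))
E
python3 flow.py
python3 - <<'E'
import cv2,numpy as np
a=[cv2.imread('pics/'+n)[190:240,330:385] for n in('s_now.png','side0.png')]
cv2.imwrite('pics/tip.png',np.hstack([cv2.resize(x,(396,360),interpolation=cv2.INTER_CUBIC) for x in a]))
E
```

```text
[ 0.6218 -0.0027  0.1273]
bartop tilt [-0.422 -0.082 -0.016 -0.014] dx [ 3.   -0.47 -0.12 -0.35] err [41. 38.  1.  7.]
handle tilt [-0.002 -0.011] dx [-0.29 -0.23] err [12. 11.]
mouth tilt [-0.013 -0.017 -0.019 -0.037 -0.041] dx [-0.52 -0.31 -0.12  0.27 -0.51] err [ 2.  2.  2. 13.  2.]
pan tilt [-0.017  0.    -0.106] dx [-0.44 -0.52 -1.38] err [ 7. 16. 22.]
```

View pics/tip.png

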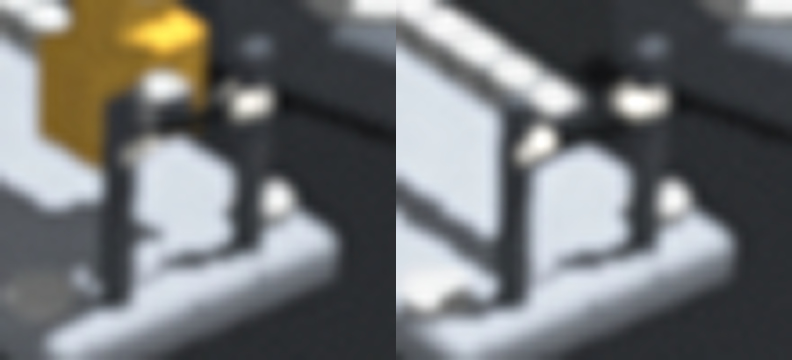

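```bash
cat > edge.py <<'E'
from h import *
f=cam('side'); save(f,'s_now.png')
I={n:gaussian_filter(cv2.imread('pics/'+n,0).astype(float),.6) for n in('s8.png','s_now.png','side0.png')}
c,R=np.array([.639,.2605]),rz(-.06)
def edges(g,W):
    uv=projN(f,W); o=[]
    for u,v in uv:
        y=np.arange(v-11,v+11,.1); d=-np.gradient(map_coordinates(g,[y,np.full(len(y),u)],order=3)); i=d.argmax()
        w=np.clip(d,0,None)*(np.abs(np.arange(len(y))-i)<=15); o.append((w*y).sum()/w.sum()-v if d[i]>.3 else np.nan)
    return np.array(o)
t=np.linspace(-.065,.065,27)
for nm,L in(('front',np.c_[0*t-.075,t]),('right',np.c_[t,0*t-.075])):
    W=np.c_[L@R.T+c,0*t+.106]; E={k:edges(g,W) for k,g in I.items()}; k10=3.35
    print(nm,'now-loaded',(d:=np.nanmedian(E['s_now.png']-E['s8.png'])).round(2),'std',np.nanstd(E['s_now.png']-E['s8.png']).round(2),'tilt',round(.1+d/k10*.1,4),
     '| start tilt',round(.1+np.nanmedian(E['side0.png']-E['s8.png'])/k10*.1,4), np.nanstd(E['side0.png']-E['s8.png']).round(2))
E
python3 edge.py
```

```text
front now-loaded -4.02 std 2.96 tilt -0.0201 | start tilt -0.0457 2.85
right now-loaded -3.57 std 1.72 tilt -0.0066 | start tilt -0.0305 1.65
```

Request:
{"name": "apply_moves", "arguments": {
  "claw": [0.032, 0.032, 0.032, 0.032, 0.032, 0.032, 0.032, 0.032, 0.032, 0.032, 0.032, 0.032, 0.032, 0.032, 0.032, 0.032, 0.032, 0.032, 0.032],
  "xyz": [
    [0, -0.008, 0],
    [0, -0.004, 0],
    [0, -0.002, 0],
    [0, -0.0015, 0],
    [0, 0, 0],
    [0, 0, 0],
    [0, 0.006, 0],
    [0, 0.004, 0],
    [0, 0, 0],
    [0, 0, 0],
    [0, 0, 0],
    [0, 0, 0],
    [0, 0, 0],
    [0, 0, 0],
    [0, 0, 0],
    [0, 0, 0],
    [0, 0, 0],
    [0, 0, 0],
    [0, 0, 0]
  ],
  "twist": [
    [0, 0, 0],
    [0, 0, 0],
    [0, 0, 0],
    [0, 0, 0],
    [0, 0, 0],
    [0, 0, 0],
    [0, 0, 0],
    [0, 0, 0],
    [0, 0, 0],
    [0, 0, 0],
    [0, 0, 0],
    [0, 0, 0],
    [0, 0, 0],
    [0, 0, 0],
    [0, 0, 0],
    [0, 0, 0],
    [0, 0, 0],
    [0, 0, 0],
    [0, 0, 0]
  ]
}}

```text
clock: 50.35
position: [0.6222, 0.0028, 0.1273]
tool_rot: [-3.142, -0.0, -0.06]
force: [-0.2, -0.0, -0.6]
grip_width: 0.0317
finger_force: 0.0
```

```bash
python3 flow.py; python3 edge.py; python3 tilt.py
```

```text
[0.6222 0.0028 0.1273]
bartop tilt [-0.045 -0.049  0.021  0.022] dx [-0.78 -0.54 -0.15 -0.18] err [37. 36.  2.  8.]
handle tilt [0.034 0.026] dx [-0.23 -0.07] err [10.  9.]
mouth tilt [ 0.022  0.025  0.017  0.022 -0.015] dx [-0.81 -0.27 -0.73  0.01 -0.49] err [3. 2. 2. 8. 3.]
pan tilt [ 0.021  0.036 -0.061] dx [-0.31 -0.39 -1.09] err [ 8. 17. 19.]
front now-loaded -2.79 std 2.49 tilt 0.0167 | start tilt -0.0457 2.85
right now-loaded -2.34 std 1.69 tilt 0.0301 | start tilt -0.0305 1.65
[0.6222 0.0028 0.1273]
all [-0.3  -2.59] 0.915 tilt 0.0231
bars [-0.3  -3.01] 0.868 tilt 0.0109
low [-0.79 -2.35] 0.929 tilt 0.0304
```

Request:
{"name": "apply_moves", "arguments": {
  "claw": [0.032, 0.032, 0.032, 0.032, 0.032, 0.032, 0.032, 0.032, 0.032, 0.032, 0.032, 0.032, 0.032, 0.032, 0.032, 0.032, 0.032, 0.032, 0.032],
  "xyz": [
    [0, 0.004, 0],
    [0, 0.003, 0],
    [0, 0.002, 0],
    [0, 0.001, 0],
    [0, 0, 0],
    [0, 0, 0],
    [0, -0.004, 0],
    [0, -0.003, 0],
    [0, 0, 0],
    [0, 0, 0],
    [0, 0, 0],
    [0, 0, 0],
    [0, 0, 0],
    [0, 0, 0],
    [0, 0, 0],
    [0, 0, 0],
    [0, 0, 0],
    [0, 0, 0],
    [0, 0, 0]
  ],
  "twist": [
    [0, 0, 0],
    [0, 0, 0],
    [0, 0, 0],
    [0, 0, 0],
    [0, 0, 0],
    [0, 0, 0],
    [0, 0, 0],
    [0, 0, 0],
    [0, 0, 0],
    [0, 0, 0],
    [0, 0, 0],
    [0, 0, 0],
    [0, 0, 0],
    [0, 0, 0],
    [0, 0, 0],
    [0, 0, 0],
    [0, 0, 0],
    [0, 0, 0],
    [0, 0, 0]
  ]
}}

```text
clock: 52.45
position: [0.622, -0.0002, 0.1273]
tool_rot: [3.142, -0.0, -0.06]
force: [-0.1, -0.4, 0.3]
grip_width: 0.032
finger_force: 0.0
```

```bash
python3 flow.py; python3 edge.py; python3 tilt.py
```

```text
[ 6.220e-01 -2.000e-04  1.273e-01]
bartop tilt [-0.062 -0.058  0.009  0.011] dx [-0.66 -0.52 -0.14 -0.29] err [36. 37.  3.  8.]
handle tilt [0.022 0.013] dx [-0.01 -0.19] err [10.  9.]
mouth tilt [ 0.008  0.016  0.002  0.007 -0.023] dx [-0.44 -0.16 -0.23  0.05 -0.52] err [ 3.  2.  2. 10.  3.]
pan tilt [ 0.01   0.024 -0.021] dx [-0.36 -0.56 -1.02] err [ 7. 17. 19.]
front now-loaded -3.07 std 2.66 tilt 0.0083 | start tilt -0.0457 2.85
right now-loaded -2.76 std 1.7 tilt 0.0177 | start tilt -0.0305 1.65
[ 6.220e-01 -2.000e-04  1.273e-01]
all [-0.3  -2.95] 0.911 tilt 0.0126
bars [-0.28 -3.44] 0.867 tilt -0.0018
low [-0.75 -2.7 ] 0.924 tilt 0.0201
```

Request:
{"name": "apply_moves", "arguments": {
  "claw": [0.032, 0.032, 0.032, 0.032, 0.032, 0.032, 0.032, 0.032, 0.032, 0.032, 0.032, 0.032, 0.032, 0.032, 0.032, 0.032, 0.032, 0.032, 0.032, 0.032],
  "xyz": [
    [0, 0.004, 0],
    [0, 0.003, 0],
    [0, 0.001, 0],
    [0, 0.0004, 0],
    [0, 0, 0],
    [0, 0, 0],
    [0, -0.004, 0],
    [0, -0.003, 0],
    [0, 0, -0.02],
    [0, 0, -0.04],
    [0, 0, -0.04],
    [0, 0, -0.04],
    [0, 0, -0.04],
    [0, 0, -0.02],
    [0, 0, 0],
    [0, 0, 0],
    [0, 0, 0],
    [0, 0, 0],
    [0, 0, 0],
    [0, 0, 0]
  ],
  "twist": [
    [0, 0, 0],
    [0, 0, 0],
    [0, 0, 0],
    [0, 0, 0],
    [0, 0, 0],
    [0, 0, 0],
    [0, 0, 0],
    [0, 0, 0],
    [0, 0, 0],
    [0, 0, 0],
    [0, 0, 0],
    [0, 0, 0],
    [0, 0, 0],
    [0, 0, 0],
    [0, 0, 0],
    [0, 0, 0],
    [0, 0, 0],
    [0, 0, 0],
    [0, 0, 0],
    [0, 0, 0]
  ]
}}

```text
clock: 54.65
position: [0.6218, -0.0016, 0.3269]
tool_rot: [3.141, 0.001, -0.06]
force: [-1.0, 0.2, -0.3]
grip_width: 0.0316
finger_force: 0.0
```

```bash
python3 flow.py; python3 edge.py; python3 tilt.py
python3 - <<'E'
import cv2,numpy as np
a=[cv2.imread('pics/'+n)[190:235,335:378] for n in('s_now.png','side0.png')]
cv2.imwrite('pics/tip2.png',np.hstack([cv2.resize(x,(387,405),interpolation=cv2.INTER_LANCZOS4) for x in a]))
E
```

```text
[ 0.6218 -0.0016  0.3269]
bartop tilt [-0.062 -0.058  0.008  0.01 ] dx [-0.67 -0.51 -0.24 -0.3 ] err [36. 37.  4.  8.]
handle tilt [0.021 0.013] dx [-0.15 -0.19] err [10.  9.]
mouth tilt [ 0.007  0.013  0.001  0.009 -0.024] dx [-0.35 -0.24 -0.25  0.01 -0.52] err [3. 2. 2. 9. 3.]
pan tilt [ 0.009  0.023 -0.021] dx [-0.39 -0.48 -1.  ] err [ 7. 17. 19.]
front now-loaded -3.07 std 2.64 tilt 0.0082 | start tilt -0.0457 2.85
right now-loaded -2.79 std 1.7 tilt 0.0167 | start tilt -0.0305 1.65
[ 0.6219 -0.0016  0.3272]
all [-0.3  -3.01] 0.912 tilt 0.011
bars [-0.3  -3.46] 0.869 tilt -0.0026
low [-0.75 -2.77] 0.924 tilt 0.018
```

View pics/tip2.png

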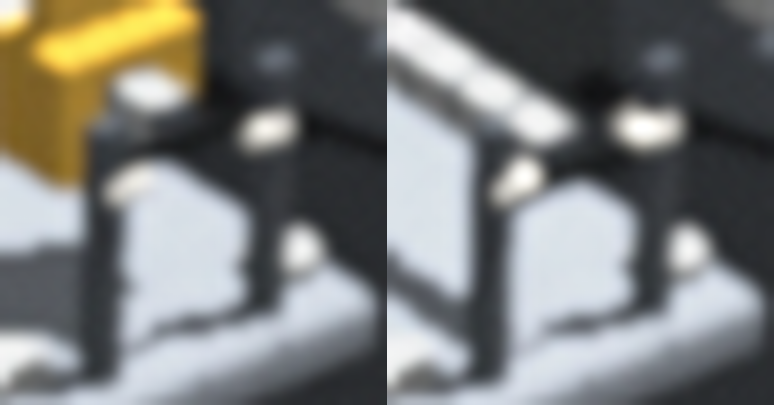

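The pointer sits about a pixel above the line of the marks (at (195,132) against the mark line at about (197,156)), which agrees with the measured tilt of about +0.01. One more small push outward.

Request:
{"name": "apply_moves", "arguments": {
  "claw": [0.032, 0.032, 0.032, 0.032, 0.032, 0.032, 0.032, 0.032, 0.032, 0.032, 0.032, 0.032, 0.032, 0.032, 0.032, 0.032, 0.032, 0.032, 0.032, 0.032],
  "xyz": [
    [0, 0, 0.03],
    [0, 0, 0.04],
    [0, 0, 0.04],
    [0, 0, 0.04],
    [0, 0, 0.03],
    [0, 0, 0.02],
    [0, 0, 0],
    [0, 0.004, 0],
    [0, 0.003, 0],
    [0, 0.001, 0],
    [0, 0.001, 0],
    [0, 0.0005, 0],
    [0, 0, 0],
    [0, 0, 0],
    [0, -0.004, 0],
    [0, -0.003, 0],
    [0, 0, 0],
    [0, 0, 0],
    [0, 0, 0],
    [0, 0, 0]
  ],
  "twist": [
    [0, 0, 0],
    [0, 0, 0],
    [0, 0, 0],
    [0, 0, 0],
    [0, 0, 0],
    [0, 0, 0],
    [0, 0, 0],
    [0, 0, 0],
    [0, 0, 0],
    [0, 0, 0],
    [0, 0, 0],
    [0, 0, 0],
    [0, 0, 0],
    [0, 0, 0],
    [0, 0, 0],
    [0, 0, 0],
    [0, 0, 0],
    [0, 0, 0],
    [0, 0, 0],
    [0, 0, 0]
  ]
}}

```text
clock: 56.85
position: [0.6217, -0.0042, 0.1273]
tool_rot: [3.142, -0.0, -0.06]
force: [0.2, -0.3, 0.1]
grip_width: 0.0321
finger_force: 0.0
```

Request:
{"name": "apply_moves", "arguments": {
  "claw": [0.032, 0.032, 0.032, 0.032, 0.032, 0.032, 0.032],
  "xyz": [
    [0, 0, 0],
    [0, 0, 0],
    [0, 0, 0],
    [0, 0, 0],
    [0, 0, 0],
    [0, 0, 0],
    [0, 0, 0]
  ],
  "twist": [
    [0, 0, 0],
    [0, 0, 0],
    [0, 0, 0],
    [0, 0, 0],
    [0, 0, 0],
    [0, 0, 0],
    [0, 0, 0]
  ]
}}

```text
clock: 57.55
position: [0.6217, -0.0041, 0.1273]
tool_rot: [3.142, 0.0, -0.06]
force: [0.8, 0.0, 0.3]
grip_width: 0.0321
finger_force: 0.0
```

```bash
python3 flow.py; python3 edge.py; python3 tilt.py
```

```text
[ 0.6217 -0.0041  0.1273]
bartop tilt [-0.494 -0.07  -0.003  0.   ] dx [ 3.51 -0.32 -0.31 -0.39] err [43. 35.  3.  8.]
handle tilt [0.012 0.005] dx [-0.25 -0.26] err [12. 10.]
mouth tilt [-0.007 -0.    -0.009 -0.018 -0.026] dx [-0.52 -0.22 -0.39  0.18 -0.5 ] err [ 2.  2.  2. 12.  2.]
pan tilt [-0.001  0.015 -0.031] dx [-0.36 -0.47 -1.03] err [ 8. 18. 18.]
front now-loaded -3.28 std 2.6 tilt 0.0022 | start tilt -0.0457 2.85
right now-loaded -3.14 std 1.71 tilt 0.0064 | start tilt -0.0305 1.65
[ 0.6218 -0.0041  0.1273]
all [-0.32 -3.34] 0.908 tilt 0.0011
bars [-0.31 -3.82] 0.866 tilt -0.0132
low [-0.81 -3.06] 0.912 tilt 0.0092
```

Request:
{"name": "apply_moves", "arguments": {
  "claw": [0.032, 0.032, 0.032, 0.032, 0.032, 0.032, 0.032, 0.032, 0.032, 0.032, 0.032, 0.032, 0.032, 0.032, 0.032, 0.032],
  "xyz": [
    [0, 0, -0.01],
    [0, 0, -0.03],
    [0, 0, -0.04],
    [0, 0, -0.04],
    [0, 0, -0.04],
    [0, 0, -0.04],
    [0, 0, 0],
    [0, 0, 0],
    [0, 0, 0],
    [0, 0, 0],
    [0, 0, 0],
    [0, 0, 0],
    [0, 0, 0],
    [0, 0, 0],
    [0, 0, 0],
    [0, 0, 0]
  ],
  "twist": [
    [0, 0, 0],
    [0, 0, 0],
    [0, 0, 0],
    [0, 0, 0],
    [0, 0, 0],
    [0, 0, 0],
    [0, 0, 0],
    [0, 0, 0],
    [0, 0, 0],
    [0, 0, 0],
    [0, 0, 0],
    [0, 0, 0],
    [0, 0, 0],
    [0, 0, 0],
    [0, 0, 0],
    [0, 0, 0]
  ]
}}

```text
clock: 59.35
position: [0.6218, -0.0041, 0.3273]
tool_rot: [3.142, 0.0, -0.06]
force: [-0.6, -0.1, -0.3]
grip_width: 0.0321
finger_force: 0.0
```

```bash
python3 flow.py|grep -v bart; python3 edge.py
python3 - <<'E'
import cv2,numpy as np
i=cv2.imread('pics/s_now.png')
a=cv2.resize(i[190:235,335:378],(387,405),interpolation=cv2.INTER_LANCZOS4)
b=cv2.resize(i[100:370,200:475],(413,405),interpolation=cv2.INTER_CUBIC)
cv2.imwrite('pics/fin.png',np.hstack([a,b]))
E
```

```text
[ 0.6218 -0.0041  0.3273]
handle tilt [0.012 0.005] dx [-0.24 -0.25] err [12. 10.]
mouth tilt [-0.007  0.    -0.009 -0.017 -0.028] dx [-0.53 -0.22 -0.39  0.19 -0.5 ] err [ 2.  2.  2. 12.  2.]
pan tilt [-0.001  0.015 -0.031] dx [-0.36 -0.47 -1.02] err [ 8. 18. 18.]
front now-loaded -3.27 std 2.6 tilt 0.0023 | start tilt -0.0457 2.85
right now-loaded -3.1 std 1.71 tilt 0.0076 | start tilt -0.0305 1.65
```

View pics/fin.png

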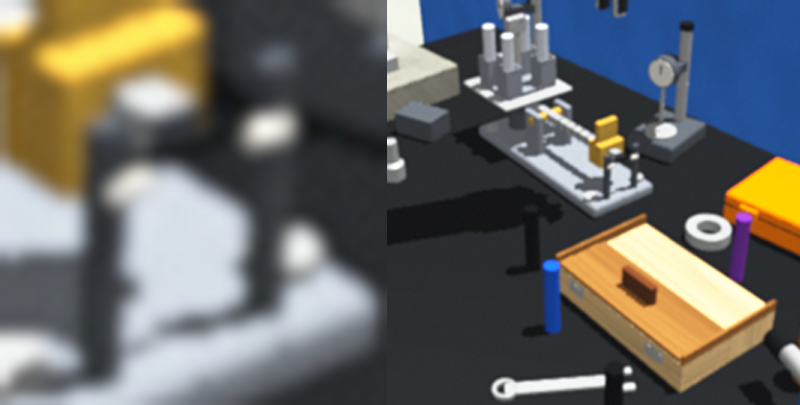

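The pointer's lower edge (about (185,165)) now lies on the line of the marks at (130,183) and (268,128), and the measured tilt is about 0.00. The carrier with four bars is on the pan, the cover is shut, the other things are where they were, and the gripper is clear of everything. Handing in.

```bash
python3 -c "
from workcell import bot
print(bot.job_done())"
```

```text
the job is handed in; nothing more can be done
None
```

I handed the job in: all four bars are in the carrier on the middle of the pan, the counterpoise is let go with the beam level to within about 0.01 rad as measured from the camera, the cover is shut, and the other things on the table were not moved.

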